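Stand two tipped reagent bottles on a narrow ledge

ROBOT

A 6-joint arm with a two-finger parallel gripper is mounted at the origin on the work surface. World frame = base frame: x ahead of the robot, y to its left, z up, the work surface at z = 0. Lengths are in m, angles in degrees, forces in N, time in s.
With the tool pointing down it reaches from about 0.4 to 0.825 m from the base axis. Payload 7 kg.
Tool frame: the origin (TCP) lies at the centre of the arm's flange, where the gripper is bolted on; the fingertips stand 178 mm ahead of it and the grasp point (between the pads) lies 159 mm ahead of it; z points along the fingers, y is the line along which they close (so a half turn about z gives the same grasp; the last joint's range is limited). The gripper opens to 88 mm and grips with 3 to 60 N. Pads are 19 mm wide; open, the fingers measure 130 mm over their backs; the gripper's body (78 mm by 193 mm) begins 47 mm behind the grasp point.
Start: joints at [-56.717, 20.546, 0.682, 0, -70.136, -16.507], TCP at [0.195, -0.646, 0.405] pointing down, gripper open.
Joint ranges: [-176.03, 176.03], [-82.01, 121.73], [-58.28, 71.71], [-173.87, 95.51], [-174.79, -0.11], [-173.66, 173.66]. Speed limits (degrees/s): [136.94, 136.94, 172.46, 180, 180, 180].

INTERFACE

Orientations are given as [roll, pitch, yaw] about the fixed x, y, z axes, in that order (R = Rz(yaw) Ry(pitch) Rx(roll)).
In Python, from plant import telemetry, snapshot, workorder, nets gives the robot as it stands.
- The arm moves only by the shell command python3 -m creep 'ROWS'. ROWS is JSON, a list that holds one entry, the list of rows, each a list of 5 numbers: the shift along the tool's x, y, z normalised to -1 to 1, where 1 is 0.2 m, then the turn about the tool's z normalised to -1 to 1, where 1 is pi/2 rad, then the opening, from 0 (shut) to 1 (fully open). In form: [[[x, y, z, spin, hand], ...]]. A call has 1 to 8 rows; each row shifts and turns the commanded pose from where the row before left it, along the tool's axes as they then stand; what a row does not reach is not made up. A row lasts 1/12 s, in which the tool goes at most 41.7 mm and 7.16 degrees, less where a joint would pass 70% of its speed; a pose out of reach is approached as far as the arm can. A call with a number of a shift or a turn outside -1 to 1 is refused whole. A call with a gripper value outside its range is refused whole. The fingers move at their own pace and stop on an object; the grip force is fixed at half the most. Time passes only in rows, so rows that do not move let the fingers close. It gives the time, the measured TCP pose, the force, the opening and the grip force at its end, in the units of the state.
- telemetry.get_obs(): the state, without advancing time (a new reading comes with each control period).
- snapshot(name): name is "side" or "top"; returns a dict with "frame" (420x560x3 uint8, red, green, blue), "fx", "fy", "cx", "cy" (pixels), "rvec" (rotation vector, rad) and "tvec" (3), from world to camera coordinates, as OpenCV has them. Camera axes: x right, y down, z forward; pixel columns grow to the right and rows downward; lengths in m; the calibration is good to about 2 mm. A picture is of the moment at which its call begins. There is no depth.
- workorder.close_job(): hands the job in; it is judged then, once.
Trained networks look in a picture, given as the dict that the camera call returned (one of the last four; its "shot" number tells which), for a name from the list of things; names that differ only in an ending like _2 or _b are one class to them, and where a whole thing is asked for, a point or a joint stands for the part that bears it (a point fixed in the world has none). Each returns a list of dicts, best first, with "confidence" (0 to 1); they miss things now and then, are a little off and sometimes report something else, mostly with a low value. They report only what shows in the picture. A call takes as long as a camera call.
- nets.find_in(picture, query): "uv" ([column, row] in pixels, amid what is visible of it).
- nets.masks_of(picture, query): "region" (420x560 bool, what is visible of it) and "uv" ([column, row] in pixels, amid what is visible of it).
- nets.landmark_of(picture, query): "uv" ([column, row] in pixels: a listed point, or the origin of a listed thing).
The state is a dict: "clock": time; "joint_pos": joint angles; "qvel": joint speeds; "tau": joint torques, N m; "tool_pos": TCP position; "orientation": TCP orientation; "force": force on the tool from outside, world axes, zero at the start; "moment": the same for the moment, N m; "opening": finger opening in m; "gripper_force": force on a finger pad.
Only numpy, scipy, OpenCV 4.12 (cv2) and the standard library are available. Lean on these libraries where they do the work, as an engineer would, in place of code of your own. Each camera call takes 0.05 s, during which the arm holds its last target. There are 200 camera calls.

TASK

Two square reagent bottles have tipped over on the lab bench. Stand each one upright on the narrow blue ledge, centred on the spot that matches its cap colour and with its flat sides square to the ledge; set them down without dropping or flinging them. Leave the jars, the tube block and the pipette tip box where they are.

Things in the scene. Friction and masses are not known exactly. Their poses are not given: they have to be found in the camera images.
- bottle_yellow: amber square bottle with yellow cap and yellow label band, lying on a flat side on the bench at the start, cap roughly towards the robot. Body 46 x 46 mm, 66 mm long, then a shoulder cone to 74 mm and a cap 30 mm across up to 90 mm. About 0.15 kg (varies). Origin: centre of the square base; +z runs from base to cap, x and y are square to the flat sides
- bottle_green: amber square bottle with green cap and green label band, lying on a flat side on the bench at the start, cap roughly towards the robot. Body 46 x 46 mm, 66 mm long, then a shoulder cone to 74 mm and a cap 30 mm across up to 90 mm. About 0.15 kg (varies). Origin: centre of the square base; +z runs from base to cap, x and y are square to the flat sides
- ledge: fixed narrow blue ledge: top board 40 mm deep (x), 400 mm long (y), top 80 mm above the bench, on a thin web and a 5 mm foot plate (30 mm to -x, 55 mm to +x). Narrower than the bottles. Four places 105 mm apart hold, in any order, two spots and two jars. Origin: on the bench under the board's middle; y along the ledge, x across it away from the robot, z up
- spot_yellow: flat round yellow spot, 34 mm across, printed on top of the ledge on its centre line: the place of the yellow-capped bottle. Origin: its centre, on the ledge's top surface. It cannot be felt
- spot_green: flat round green spot, 34 mm across, printed on top of the ledge on its centre line: the place of the green-capped bottle. Origin: its centre, on the ledge's top surface. It cannot be felt
- jar_a: round white jar with a grey cap, 40 mm across and 72 mm tall, loose, standing on the ledge; leave it alone. Origin: centre of its underside, z up
- jar_b: round white jar with a red cap, 40 mm across and 72 mm tall, loose, standing on the ledge; leave it alone. Origin: centre of its underside, z up
- tube_block: loose blue block 70 x 70 x 40 mm with rows of dark wells and one white tube 12 mm across standing to 75 mm, on the bench in front of the ledge; leave it alone. Origin: centre of its underside, z up
- tip_box: loose green box 120 (x) x 85 (y) mm with yellow pipette tips standing in it, 72 mm tall in all, on the bench at the left; leave it alone. Origin: centre of its underside, z up
- luminometer: fixed white instrument at the right, 240 (x) x 170 (y) mm, housing 155 mm tall, blue flap up to 250 mm; an obstacle only. Origin: centre of its underside, z up

How it is judged:
By the outcome, as a careful person would: the job done as asked, in the order asked, and still so for the second after the job is handed in, with the robot touching nothing.
It also fails if it takes over 67 s, if anything falls off the work surface, if the arm or the gripper's body presses on something with over 40 N, if the wrist force passes 120 N, or if a joint passes its speed limit or range.

## Working session

There is one attempt and no reset: what is moved stays moved. The work goes in short steps, Python scripts to look and compute and a shell command to move; the robot and the scene stay as the last step left them, time stands still between calls to the robot, and variables do not carry over. Pictures are saved under pics/ and viewed, at most 10 in all, crops included, and the job is handed in when it is done.

```bash
mkdir -p pics
cat > h.py <<'E'
import numpy as np, cv2
from plant import telemetry, snapshot, workorder, nets
def P(s):
    R=cv2.Rodrigues(np.array(s["rvec"],float))[0]; t=np.array(s["tvec"],float).reshape(3)
    K=np.array([[s["fx"],0,s["cx"]],[0,s["fy"],s["cy"]],[0,0,1.]]); return K,R,t
def tri(s1,a,s2,b):
    M=[]
    for s in (s1,s2):
        K,R,t=P(s); M.append(K@np.c_[R,t])
    X=cv2.triangulatePoints(M[0],M[1],np.array(a,float).reshape(2,1),np.array(b,float).reshape(2,1)); return (X[:3]/X[3]).ravel()
def onz(s,uv,z):
    K,R,t=P(s); d=R.T@np.linalg.inv(K)@np.array([*uv,1.]); c=-R.T@t
    return c+d*(z-c[2])/d[2]
def proj(s,X):
    K,R,t=P(s); return cv2.projectPoints(np.array(X,float).reshape(-1,3),np.array(s["rvec"],float),np.array(s["tvec"],float),K,None)[0].reshape(-1,2)
def save(s,n): cv2.imwrite("pics/"+n,cv2.cvtColor(s["frame"],cv2.COLOR_RGB2BGR))
E
python3 - <<'E'
from h import *
np.set_printoptions(precision=4,suppress=True)
S={n:snapshot(n) for n in("top","side")}
for n,s in S.items():
    save(s,n+"0.png"); K,R,t=P(s); print(n,"cam",-R.T@t)
for q in["bottle_yellow","bottle_green","ledge","spot_yellow","spot_green","jar_a","jar_b","tube_block","tip_box","luminometer"]:
    r={}
    for n in S:
        l=nets.landmark_of(S[n],q)[:2]; f=nets.find_in(S[n],q)[:2]; r[n]=l
        print(q,n,"lm",[(np.round(d["uv"],1).tolist(),round(d["confidence"],2)) for d in l],"find",[(np.round(d["uv"],1).tolist(),round(d["confidence"],2)) for d in f])
    if r["top"] and r["side"]: print("   tri",tri(S["top"],r["top"][0]["uv"],S["side"],r["side"][0]["uv"]))
print(telemetry.get_obs())
E
```

```text
top cam [ 0.3892 -0.0977  1.3087]
side cam [0.3454 0.7689 0.8657]
bottle_yellow top lm [([309.4, 224.7], 0.64)] find [([298.7, 233.1], 0.84)]
bottle_yellow side lm [([300.9, 211.5], 0.8)] find [([309.7, 218.9], 0.92)]
   tri [ 0.493  -0.195   0.0187]
bottle_green top lm [([188.2, 228.1], 0.69)] find [([195.3, 235.6], 0.83)]
bottle_green side lm [([275.5, 307.1], 0.88)] find [([288.9, 298.5], 0.7)]
   tri [0.4886 0.1988 0.0321]
ledge top lm [([261.2, 178.2], 0.67), ([122.2, 202.0], 0.44)] find [([260.6, 174.0], 0.98)]
ledge side lm [([244.1, 243.0], 0.89)] find [([237.7, 253.4], 0.78)]
   tri [ 0.6496 -0.0374 -0.001 ]
spot_yellow top lm [([309.9, 177.0], 0.43)] find [([308.3, 178.7], 0.53)]
spot_yellow side lm [([262.0, 191.9], 0.51)] find [([261.7, 191.5], 0.6)]
   tri [ 0.6309 -0.1954  0.0832]
spot_green top lm [([208.9, 170.0], 0.55)] find [([209.9, 170.6], 0.47)]
spot_green side lm [([219.7, 260.8], 0.4)] find []
   tri [0.6615 0.1232 0.0897]
jar_a top lm [([241.6, 168.7], 0.52), ([272.0, 174.8], 0.47)] find [([275.5, 176.1], 0.72), ([238.9, 167.9], 0.56)]
jar_a side lm [([236.7, 
[... 756 characters left out ...]
[ 0.5759  0.4181 -0.0115]
luminometer top lm [([437.6, 248.7], 0.81)] find [([448.6, 249.2], 0.93)]
luminometer side lm [([338.9, 150.9], 0.7)] find [([341.6, 138.0], 0.81)]
   tri [ 0.4084 -0.6155  0.0029]
{'clock': 2.1, 'joint_pos': array([-56.7183,  20.5478,   0.6805,   0.0024, -70.1359, -16.507 ]), 'qvel': array([ 0.0379,  0.0316, -0.0249, -0.0428,  0.0636,  0.0137]), 'tau': array([  0.0013, -58.2383,  29.3303,   7.0024,   0.0127,   0.    ]), 'tool_pos': array([ 0.1948, -0.6463,  0.4046]), 'orientation': array([ 179.9976,   -0.0031, -163.2245]), 'force': array([-0.3025, -0.0293,  1.1164]), 'moment': array([-0.0129, -0.0147,  0.0303]), 'gripper_force': 0.0, 'opening': 0.08756130795865949}
```

View pics/top0.png

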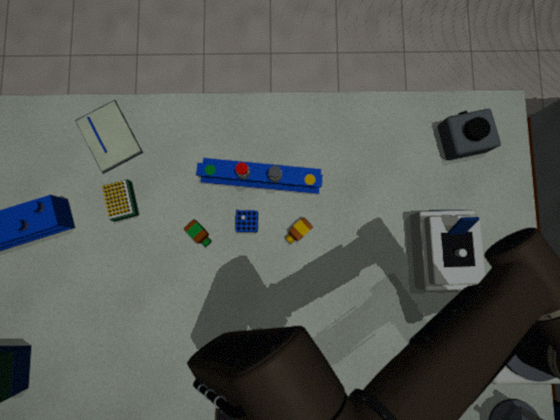

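View pics/side0.png

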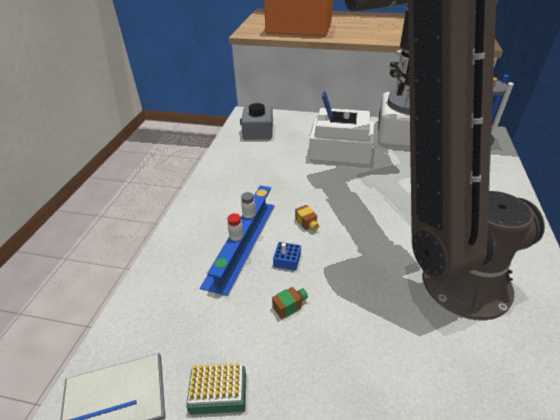

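```bash
cat > fit.py <<'E'
from h import *
from scipy.optimize import minimize
U=4
def hulls(x,y,z,yaw,tilt):
    # axis dir: base->cap. tilt 0 = lying, pi/2 upright ; origin base centre
    c,s=np.cos(yaw),np.sin(yaw); ct,st=np.cos(tilt),np.sin(tilt)
    a=np.array([c*ct,s*ct,st]); b=np.array([-s,c,0]); n=np.cross(a,b); o=np.array([x,y,z])
    body=[o+h*a+i*.023*b+j*.023*n for h in(0,.066) for i in(-1,1) for j in(-1,1)]
    th=np.linspace(0,2*np.pi,24,endpoint=False)
    cap=[o+h*a+.015*(np.cos(t)*b+np.sin(t)*n) for h in(.066,.09) for t in th]
    return body,cap
def ren(s,parts):
    m=np.zeros((420*U,560*U),np.uint8)
    for p in parts:
        uv=(proj(s,p)+.5)*U-.5
        cv2.fillConvexPoly(m,cv2.convexHull(np.round(uv*16).astype(np.int32)),255,shift=4)
    return cv2.resize(m,(560,420),interpolation=cv2.INTER_AREA)/255.
def fitb(S,masks,p0,tilt=0,fixz=None):
    def f(p):
        z=p[2] if fixz is None else fixz
        return sum(np.abs(ren(S[n],hulls(p[0],p[1],z,p[3],tilt))-masks[n]).sum()/masks[n].sum() for n in masks)
    sx=np.vstack([p0]+[np.array(p0)+d for d in np.diag([.012,.012,.012,.25])])
    r=minimize(f,p0,method="Nelder-Mead",options=dict(initial_simplex=sx,xatol=1e-5,fatol=1e-5,maxiter=600)); return r.x,r.fun
E
python3 - <<'E'
from fit import *
np.set_printoptions(precision=4,suppress=True)
S={n:snapshot(n) for n in("top","side")}
G={"bottle_yellow":[(.493,-.195,.023,np.pi+.5),(.493,-.195,.023,np.pi-.5)],"bottle_green":[(.489,.199,.023,np.pi+.5),(.489,.199,.023,np.pi-.5)]}
for q in G:
    M={n:nets.masks_of(S[n],q)[0]["region"].astype(float) for n in S}
    print(q,{n:M[n].sum() for n in M})
    for g in G[q]:
        for fz in(None,.023):
            x,f=fitb(S,M,g,fixz=fz); print(" fit",fz,x[:3],np.degrees(x[3]),f)
    for n in S:
        x1,f=fitb({n:S[n]},{n:M[n]},x,fixz=.023);print("  ",n,x1[:2],np.degrees(x1[3]),f)
# spots by colour
g={"spot_yellow":((.631,-.195,.08),(18,35)),"spot_green":((.6615,.123,.08),(45,80))}
for q,(X,h) in g.items():
    uv={}
    for n in S:
        hsv=cv2.cvtColor(S[n]["frame"],cv2.COLOR_RGB2HSV).astype(int); c=proj(S[n],X)[0]
        yy,xx=np.mgrid[:420,:560]; m=(hsv[...,0]>=h[0])&(hsv[...,0]<=h[1])&(hsv[...,1]>90)&(np.hypot(xx-c[0],yy-c[1])<12)
        uv[n]=np.array([xx[m].mean(),yy[m].mean()]); print(q,n,m.sum(),uv[n],"on z=.08",onz(S[n],uv[n],.08)[:2])
    print("   tri",tri(S["top"],uv["top"],S["side"],uv["side"]))
for n in S:
    for q in("jar_a","tube_block"): 
        pass
im=np.hstack([cv2.resize(S[n]["frame"][a:b,c:d],None,fx=3,fy=3,interpolation=cv2.INTER_CUBIC) for n,(a,b,c,d) in{"top":(150,260,180,330)}.items()])
cv2.imwrite("pics/crop1.png",im[...,::-1])
E
```

```text
bottle_yellow {'top': np.float64(372.0), 'side': np.float64(458.0)}
 fit None [ 0.4983 -0.1918  0.0192] 131.96115795428184 0.15384846618367495
 fit 0.023 [ 0.4972 -0.1902  0.055 ] 131.75364832113502 0.16803867248171747
 fit None [ 0.4974 -0.192   0.0193] 131.70629210485484 0.15356135035128762
 fit 0.023 [ 0.4979 -0.1907  0.0365] 131.96659375654252 0.17201967137044985
   top [ 0.4977 -0.1907] 132.37228823825953 0.0678157284419144
   side [ 0.4992 -0.1887] 132.7131056151974 0.08516996318177926
bottle_green {'top': np.float64(412.0), 'side': np.float64(727.0)}
 fit None [0.4961 0.1941 0.0209] 222.30990412969024 0.1788581019138602
 fit 0.023 [0.4959 0.1945 0.0259] 222.35234492547664 0.18514660254401033
 fit None [0.4949 0.1939 0.0212] 222.8751205925562 0.1812572942532871
 fit 0.023 [0.496  0.1945 0.0408] 222.25407649890766 0.18572413327185017
   top [0.4959 0.1931] 221.19602916137578 0.08275271273557967
   side [0.4948 0.1965] 224.19762411378093 0.0879790705828411
spot_yellow top 81 [309.4938 179.0617] on z=.08 [ 0.6295 -0.1937]
spot_yellow side 44 [261.0455 192.4773] on z=.08 [ 0.6295 -0.1954]
   tri [ 0.6291 -0.1936  0.0815]
spot_green top 74 [209.6081 169.473 ] on z=.08 [0.6635 0.1224]
spot_green side 79 [220.2405 262.4051] on z=.08 [0.6642 0.1203]
   tri [0.6632 0.122  0.0821]
```

View pics/crop1.png

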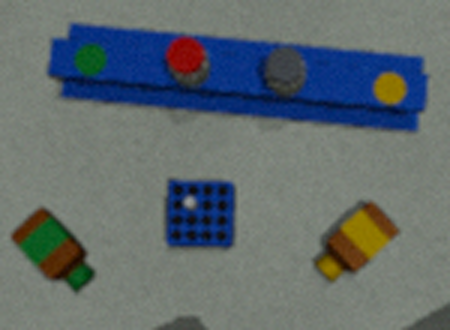

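```bash
cat > d.py <<'E'
# prints the remaining way to a target grasp pose (x y z_grasp yaw) in tool axes and move units
import sys; from h import *
def d(x,y,z,yaw):
    o=telemetry.get_obs(); p=o["tool_pos"]; a=np.radians(o["orientation"][2]); w=np.array([x,y,z+.159])-p
    tx=w[0]*np.cos(a)+w[1]*np.sin(a); ty=w[0]*np.sin(a)-w[1]*np.cos(a)
    sp=-(yaw-o["orientation"][2]+180)%360-180 if 0 else -(((yaw-o["orientation"][2])+180)%360-180)
    print("t %.2f"%o["clock"],"tcp",np.round(p,4),"rpy",np.round(o["orientation"],1),"J6 %.0f"%o["joint_pos"][5],"units x %.3f y %.3f z %.3f spin %.3f"%(tx/.2,ty/.2,-w[2]/.2,sp/90),"F",np.round(o["force"],1),"open %.4f"%o["opening"])
if __name__=="__main__": d(*map(float,sys.argv[1:]))
E
python3 -m creep '[[[-0.12,0.13,0,0,1],[-0.12,0.13,0,0,1],[-0.12,0.13,0,0,1],[-0.12,0.13,0,0,1],[-0.12,0.13,0,0,1],[-0.12,0.13,0,0,1],[-0.12,0.13,0,0,0.75],[-0.12,0.13,0,0,0.75]]]'
python3 -m creep '[[[-0.12,0.13,0,0,0.75],[-0.12,0.13,0,0,0.75],[-0.12,0.13,0,0,0.75],[-0.12,0.13,0,0,0.75],[-0.12,0.13,0,0,0.75],[-0.12,0.13,0,0,0.75],[-0.12,0.13,0,0,0.75],[-0.12,0.13,0,0,0.75]]]'
python3 -m creep '[[[0,0,0,0.072,0.75],[0,0,0.05,0.072,0.75],[0,0,0.1,0.072,0.75],[0,0,0.1,0.072,0.75],[0,0,0.1,0.072,0.75],[0,0,0.1,0.072,0.75],[0,0,0.1,0.072,0.75],[0,0,0.05,0.072,0.75]]]'
python3 -m creep '[[[0,0,0,0.072,0.75],[0,0,0,0.072,0.75],[0,0,0,0,0.75]]]'
python3 d.py 0.4425 -0.1293 0.024 132
```

```text
clock: 3.07
tool_pos: [0.3189, -0.3902, 0.4049]
orientation: [-180.0, 0.0, -163.2]
force: [1.0, -0.4, 2.0]
opening: 0.079
gripper_force: 0.0
clock: 3.73
tool_pos: [0.4427, -0.1354, 0.4052]
orientation: [-180.0, 0.1, -163.2]
force: [0.4, 0.2, -0.1]
opening: 0.0656
gripper_force: 0.0
clock: 4.4
tool_pos: [0.4416, -0.1371, 0.2827]
orientation: [-179.9, -0.1, 144.6]
force: [-1.2, -0.5, 0.1]
opening: 0.0657
gripper_force: 0.0
clock: 4.65
tool_pos: [0.4424, -0.1371, 0.2845]
orientation: [-180.0, -0.0, 131.7]
force: [0.2, 0.7, 1.1]
opening: 0.0659
gripper_force: 0.0
t 4.65 tcp [ 0.4424 -0.1371  0.2845] rpy [-180.    -0.   131.7] J6 -146 units x 0.029 y 0.026 z 0.508 spin -0.004 F [0.2 0.7 1.1] open 0.0659
```

```bash
python3 -m creep '[[[0.028,0.026,0.05,0,0.75],[0,0,0.1,0,0.75],[0,0,0.12,0,0.75],[0,0,0.12,0,0.75],[0,0,0.08,0,0.75],[0,0,0.03,0,0.75],[0,0,0,0,0.75],[0,0,0,0,0.3]]]'
python3 -m creep '[[[0,0,0,0,0],[0,0,0,0,0],[0,0,0,0,0],[0,0,0,0,0],[0,0,0,0,0],[0,0,0,0,0]]]'
python3 d.py 0.4425 -0.1293 0.024 132
python3 - <<'E'
from h import *
s=snapshot("side"); cv2.imwrite("pics/g1.png",cv2.resize(s["frame"][140:290,220:420],None,fx=3,fy=3)[...,::-1])
E
```

```text
clock: 5.32
tool_pos: [0.4429, -0.1295, 0.1851]
orientation: [-180.0, 0.0, 132.1]
force: [0.1, 0.9, 0.5]
opening: 0.063
gripper_force: 0.0
clock: 5.82
tool_pos: [0.4427, -0.1294, 0.1851]
orientation: [180.0, 0.0, 132.0]
force: [-0.8, 1.7, 3.6]
opening: 0.0292
gripper_force: 30.0
t 5.82 tcp [ 0.4427 -0.1294  0.1851] rpy [180.   0. 132.] J6 -146 units x 0.001 y -0.000 z 0.010 spin -0.000 F [-0.8  1.7  3.6] open 0.0292
```

View pics/g1.png

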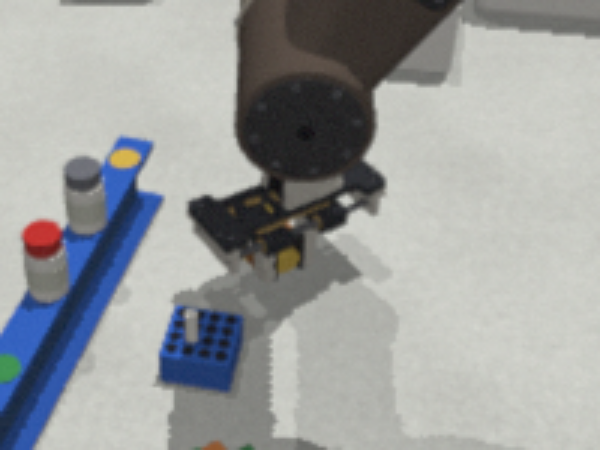

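```bash
python3 -m creep '[[[-0.013,0,-0.034,0,0],[-0.013,0,-0.034,0,0],[-0.019,0,-0.032,0,0],[-0.019,0,-0.032,0,0],[-0.024,0,-0.028,0,0],[-0.024,0,-0.028,0,0],[-0.029,0,-0.024,0,0],[-0.029,0,-0.024,0,0]]]'
python3 -m creep '[[[-0.033,0,-0.018,0,0],[-0.033,0,-0.018,0,0],[-0.035,0,-0.013,0,0],[-0.035,0,-0.013,0,0],[-0.037,0,-0.006,0,0],[-0.037,0,-0.006,0,0],[0,0,0,0,0]]]'
python3 d.py 0.4425 -0.1293 0.024 132
python3 - <<'E'
from h import *
s=snapshot("side"); cv2.imwrite("pics/g2.png",cv2.resize(s["frame"][140:290,220:420],None,fx=3,fy=3)[...,::-1])
E
```

```text
clock: 6.53
tool_pos: [0.4656, -0.1553, 0.2324]
orientation: [180.0, 0.0, 132.0]
force: [-0.7, -0.8, -2.1]
opening: 0.0289
gripper_force: 30.0
clock: 7.12
tool_pos: [0.4944, -0.1869, 0.2467]
orientation: [180.0, 0.0, 132.0]
force: [0.5, -0.2, -1.9]
opening: 0.029
gripper_force: 30.0
t 7.12 tcp [ 0.4944 -0.1869  0.2467] rpy [180.   0. 132.] J6 -139 units x 0.388 y -0.001 z 0.319 spin -0.000 F [ 0.5 -0.2 -1.9] open 0.0290
```

View pics/g2.png

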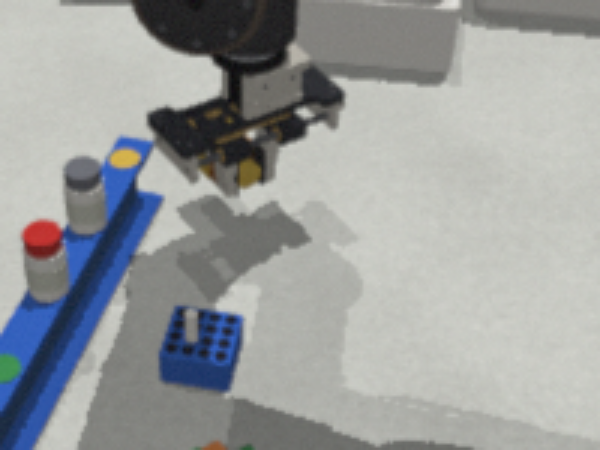

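The side view shows the bottle still level in the grip at crop (240,170), with its shadow separate from it. It lifted rigidly and did not pivot. I'll lay it back, regrip the body about 50 mm from the base, and tilt it by lowering the cap onto the ledge's free end.

```bash
python3 -m creep '[[[0,0,0.04,0,0],[0,0,0.07,0,0],[0,0,0.07,0,0],[0,0,0.06,0,0],[0,0,0.04,0,0],[0,0,0.02,0,0],[0,0,0,0,0],[0,0,0,0,0.45]]]'
python3 -m creep '[[[0,0,0,0,0.75],[0,0,0,0,0.9],[0,0,-0.05,0,0.9],[0,0,-0.1,0,0.9],[-0.08,0,-0.1,0,0.9],[-0.085,0,-0.05,0,0.9],[0,0,0,-0.077,0.9],[0,0,0,-0.077,0.9]]]'
python3 -m creep '[[[0,0,0,-0.077,0.9],[0,0,0,-0.077,0.9],[0,0,0,-0.077,0.9],[0,0,0,-0.077,0.9],[0,0,0,-0.077,0.9],[0,0,0,-0.077,0.9],[0,0,0,-0.077,0.9],[0,0,0,-0.077,0.9]]]'
python3 -m creep '[[[0,0,0,-0.077,0.9],[0,0,0,-0.077,0.9],[0,0,0,-0.077,0.9],[0,0,0,-0.077,0.9],[0,0,0,-0.077,0.9],[0,0,0,-0.077,0.9],[0,0,0,-0.077,0.9],[0,0,0,-0.077,0.9]]]'
python3 -m creep '[[[0,0,0,-0.077,0.9],[0,0,0,-0.077,0.9],[0,0,0,-0.077,0.9],[0,0,0,-0.077,0.9],[0,0,0,-0.077,0.9],[0,0,0,-0.077,0.9],[0,0,0,-0.077,0.9],[0,0,0,-0.077,0.9]]]'
python3 d.py 0.5162 -0.2113 0.025 -48
python3 - <<'E'
from fit import *
np.set_printoptions(precision=4,suppress=True)
S={n:snapshot(n) for n in("top","side")}
M={}
for n in S:
    r=nets.masks_of(S[n],"bottle_yellow"); 
    if r: M[n]=r[0]["region"].astype(float); print(n,r[0]["confidence"],M[n].sum(),np.round(r[0]["uv"],1))
print(proj(S["side"],[.55,-.2485,.023]),proj(S["top"],[.55,-.2485,.023]))
for n in M:
    x,f=fitb({n:S[n]},{n:M[n]},(.55,-.2485,.023,np.radians(132)),fixz=.023); print(n,x[:2],np.degrees(x[3]),f)
cv2.imwrite("pics/g3.png",cv2.resize(S["side"]["frame"][140:290,220:420],None,fx=3,fy=3)[...,::-1])
E
```

```text
clock: 7.83
tool_pos: [0.4935, -0.1859, 0.1868]
orientation: [180.0, 0.0, 132.0]
force: [0.0, -0.0, 0.4]
opening: 0.0323
gripper_force: 0.0
clock: 8.5
tool_pos: [0.5163, -0.2112, 0.2489]
orientation: [179.9, 0.2, 146.1]
force: [-1.3, -0.3, 0.1]
opening: 0.0781
gripper_force: 0.0
clock: 9.17
tool_pos: [0.5155, -0.2106, 0.248]
orientation: [-180.0, 0.1, -158.4]
force: [0.1, -0.5, -0.0]
opening: 0.0789
gripper_force: 0.0
clock: 9.83
tool_pos: [0.5155, -0.2106, 0.248]
orientation: [-179.9, 0.0, -102.9]
force: [-0.0, -0.4, -0.5]
opening: 0.0789
gripper_force: 0.0
clock: 10.5
tool_pos: [0.5155, -0.2106, 0.248]
orientation: [-179.9, -0.1, -47.5]
force: [0.1, -1.1, 0.6]
opening: 0.0788
gripper_force: 0.0
t 10.50 tcp [ 0.5155 -0.2106  0.248 ] rpy [-1.799e+02 -1.000e-01 -4.750e+01] J6 45 units x 0.005 y -0.000 z 0.320 spin 0.006 F [ 0.1 -1.1  0.6] open 0.0788
top 0.59 50.0 [310.3 225.7]
side 0.95 420.0 [295.7 206.2]
[[288.0974 198.6694]] [[325.3952 206.108 ]]
top [ 0.5454 -0.2464] 132.91212063760108 6.717019607843138
side [ 0.5447 -0.246 ] 130.75807800622044 0.11102707749766572
```

View pics/g3.png

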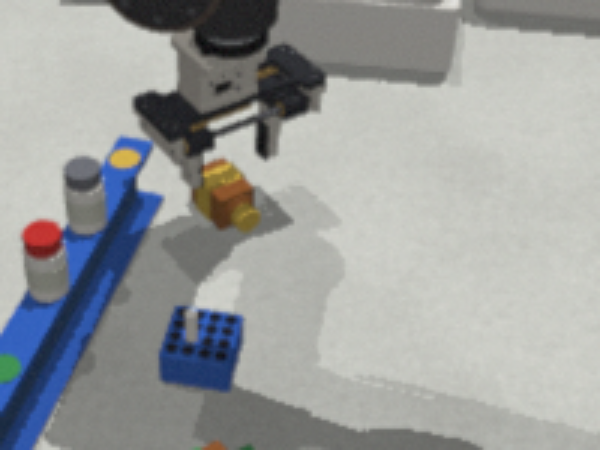

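```bash
python3 -m creep '[[[-0.016,0,0.05,0.005,0.9],[0,0,0.08,0,0.9],[0,0,0.09,0,0.9],[0,0,0.07,0,0.9],[0,0,0.03,0,0.9],[0,0,0,0,0.7],[0,0,0,0,0],[0,0,0,0,0]]]'
python3 -m creep '[[[0,0,0,0,0],[0,0,0,0,0],[0,0,0,0,0],[0,0,0,0,0],[0,0,-0.05,0,0],[0,0,-0.1,0,0],[0,0,-0.15,0,0],[0,0,-0.15,0,0]]]'
python3 -m creep '[[[0,0,0,0.075,0],[0,0,0,0.075,0],[0,0,0,0.075,0],[0,0,0,0.075,0],[0,0,0,0.075,0],[0,0,0,0.075,0],[0,0,0,0.075,0],[0,0,0,0.01,0]]]'
python3 d.py 0.6212 -0.2688 0.105 -96.2
```

```text
clock: 11.37
tool_pos: [0.5137, -0.2082, 0.1836]
orientation: [-180.0, -0.1, -48.3]
force: [0.5, 0.2, -0.5]
opening: 0.0644
gripper_force: 0.0
clock: 12.03
tool_pos: [0.5126, -0.2081, 0.2734]
orientation: [179.9, 0.1, -48.3]
force: [1.3, 0.7, -2.1]
opening: 0.0462
gripper_force: 29.9
clock: 12.7
tool_pos: [0.513, -0.2081, 0.2731]
orientation: [180.0, 0.0, -96.8]
force: [-0.3, -0.6, -1.3]
opening: 0.0458
gripper_force: 29.9
t 12.70 tcp [ 0.513  -0.2081  0.2731] rpy [180.    0.  -96.8] J6 -5 units x 0.237 y -0.573 z 0.045 spin -0.006 F [-0.3 -0.6 -1.3] open 0.0458
```

```bash
python3 -m creep '[[[0.08,-0.05,0,-0.006,0],[0.08,-0.1,0,0,0],[0.077,-0.12,0,0,0],[0,-0.12,0,0,0],[0,-0.12,0.02,0,0],[0,-0.063,0.025,0,0],[0,0,0,0,0]]]'
python3 d.py 0.6212 -0.2688 0.105 -96.2
python3 -m creep '[[[0,0,0.02,0,0],[0,0,0.02,0,0],[0,0,0.02,0,0],[-0.002,0,0.02,0,0],[-0.002,0,0.02,0,0],[-0.003,0,0.02,0,0]]]'
cat >> fit.py <<'E'
def tilt(q,p0,yaw):  # fit x,y,z,tilt in all views
    S={n:snapshot(n) for n in("top","side")}; M={}
    for n in S:
        r=nets.masks_of(S[n],q)
        if r and r[0]["confidence"]>.5: M[n]=r[0]["region"].astype(float); print(n,round(r[0]["confidence"],2),M[n].sum())
    if "side" in M: M={"side":M["side"]}
    best=None
    for t0 in(0,30,60,90):
        f=lambda p:sum(np.abs(ren(S[n],hulls(p[0],p[1],p[2],yaw,p[3]))-M[n]).sum()/M[n].sum() for n in M)
        # grip point s=.05 known -> only tilt and small slack free
        g=lambda p:f([*(np.array(p0)-.05*np.array([np.cos(yaw)*np.cos(p[0]),np.sin(yaw)*np.cos(p[0]),np.sin(p[0])])),p[0]])
        r=minimize(g,[np.radians(t0)],method="Nelder-Mead",options=dict(initial_simplex=[[np.radians(t0)],[np.radians(t0+15)]]))
        if best is None or r.fun<best[1]: best=(np.degrees(r.x[0]),r.fun)
    print("tilt %.1f cost %.3f"%best); return S
E
python3 - <<'E'
from fit import *
o=telemetry.get_obs(); S=tilt("bottle_yellow",o["tool_pos"]-[0,0,.159],np.radians(83.8)); print(o["force"],o["tool_pos"])
E
```

```text
clock: 13.28
tool_pos: [0.6238, -0.2672, 0.262]
orientation: [179.9, 0.0, -95.8]
force: [-0.4, -0.3, -1.4]
opening: 0.046
gripper_force: 29.9
t 13.28 tcp [ 0.6238 -0.2672  0.262 ] rpy [179.9   0.  -95.8] J6 1 units x 0.009 y 0.012 z -0.010 spin 0.005 F [-0.4 -0.3 -1.4] open 0.0460
clock: 13.78
tool_pos: [0.621, -0.2677, 0.2428]
orientation: [-180.0, -0.2, -95.8]
force: [-8.2, -11.3, 14.6]
opening: 0.0457
gripper_force: 30.0
side 0.58 189.0
tilt 42.9 cost 0.493
[ -8.21577677 -11.26192301  14.60805735] [ 0.6209957  -0.26770366  0.24276544]
```

```bash
python3 -m creep '[[[0,0,0.02,0,0],[0,0,0.02,0,0],[-0.003,0,0.02,0,0]]]'
python3 -m creep '[[[-0.003,0,0.02,0,0],[-0.003,0,0.02,0,0],[-0.003,0,0.02,0,0],[0,0,0,0,0]]]'
python3 - <<'E'
from fit import *
o=telemetry.get_obs(); S=tilt("bottle_yellow",o["tool_pos"]-[0,0,.159],np.radians(83.8)); print(o["force"],o["tool_pos"])
cv2.imwrite("pics/g4.png",cv2.resize(S["side"]["frame"][120:270,200:400],None,fx=4,fy=4)[...,::-1])
E
```

```text
clock: 14.23
tool_pos: [0.621, -0.2669, 0.2304]
orientation: [-180.0, -0.1, -95.8]
force: [-7.2, -7.5, 12.7]
opening: 0.0459
gripper_force: 30.0
clock: 14.57
tool_pos: [0.6219, -0.2642, 0.2175]
orientation: [-179.9, -0.1, -95.8]
force: [-0.5, -5.7, 4.3]
opening: 0.0459
gripper_force: 30.0
tilt 0.0 cost 0.000
[-0.45778386 -5.70258724  4.28010009] [ 0.62194853 -0.26423358  0.21749834]
```

View pics/g4.png

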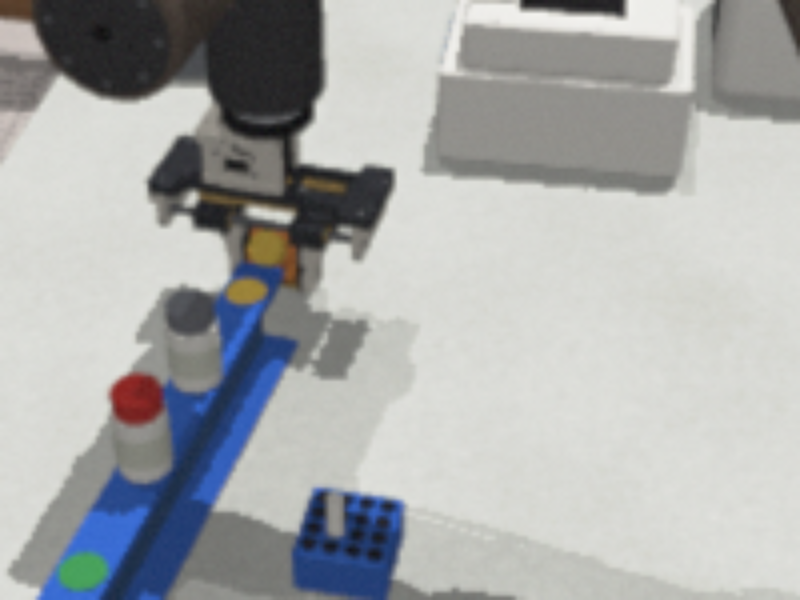

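```bash
python3 -m creep '[[[0.01,0,-0.05,0,0],[0.05,0,-0.03,0,0],[0.08,0,0,0,0],[0.08,0,0,0,0],[0.06,0,0,0,0],[0.02,0,0.03,0,0],[0,0,0.03,0,0],[0,0,0,0,0]]]'
python3 d.py 0.616 -0.325 0.055 -96.2
python3 - <<'E'
from fit import *
o=telemetry.get_obs(); S=tilt("bottle_yellow",o["tool_pos"]-[0,0,.159],np.radians(83.8))
E
```

```text
clock: 15.43
tool_pos: [0.6154, -0.3235, 0.2171]
orientation: [179.8, 0.1, -96.0]
force: [0.4, 0.8, -2.0]
opening: 0.0461
gripper_force: 30.0
t 15.43 tcp [ 0.6154 -0.3235  0.2171] rpy [ 1.798e+02  1.000e-01 -9.600e+01] J6 6 units x 0.007 y -0.004 z 0.015 spin 0.002 F [ 0.4  0.8 -2. ] open 0.0461
side 0.67 167.0
tilt 38.2 cost 0.570
```

```bash
python3 -m creep '[[[0,0,0.008,0,0],[0,0,0.008,0,0],[0.005,0,0.005,0,0],[0.01,0,0,0,0]]]'
python3 -m creep '[[[0.02,0,0.002,0,0],[0.02,0,0.002,0,0],[0.02,0,0.002,0,0]]]'
python3 -m creep '[[[0.02,0,0.004,0,0],[0.02,0,0.005,0,0],[0.02,0,0.006,0,0]]]'
python3 d.py 0.616 -0.325 0.05 -96.2
python3 - <<'E'
from h import *
s=snapshot("side"); cv2.imwrite("pics/g5.png",cv2.resize(s["frame"][130:230,240:374],None,fx=6,fy=6)[...,::-1])
E
```

```text
clock: 15.97
tool_pos: [0.6161, -0.3257, 0.2153]
orientation: [180.0, 0.0, -95.9]
force: [0.1, -0.1, -2.7]
opening: 0.046
gripper_force: 30.0
clock: 16.22
tool_pos: [0.6149, -0.3385, 0.2143]
orientation: [-180.0, -0.0, -95.9]
force: [0.3, -0.1, -1.0]
opening: 0.0457
gripper_force: 30.0
clock: 16.47
tool_pos: [0.6136, -0.3505, 0.2112]
orientation: [-180.0, -0.0, -95.9]
force: [0.3, -0.3, -1.2]
opening: 0.046
gripper_force: 30.0
t 16.47 tcp [ 0.6136 -0.3505  0.2112] rpy [-180.    -0.   -95.9] J6 8 units x -0.128 y 0.001 z 0.011 spin 0.003 F [ 0.3 -0.3 -1.2] open 0.0460
```

View pics/g5.png

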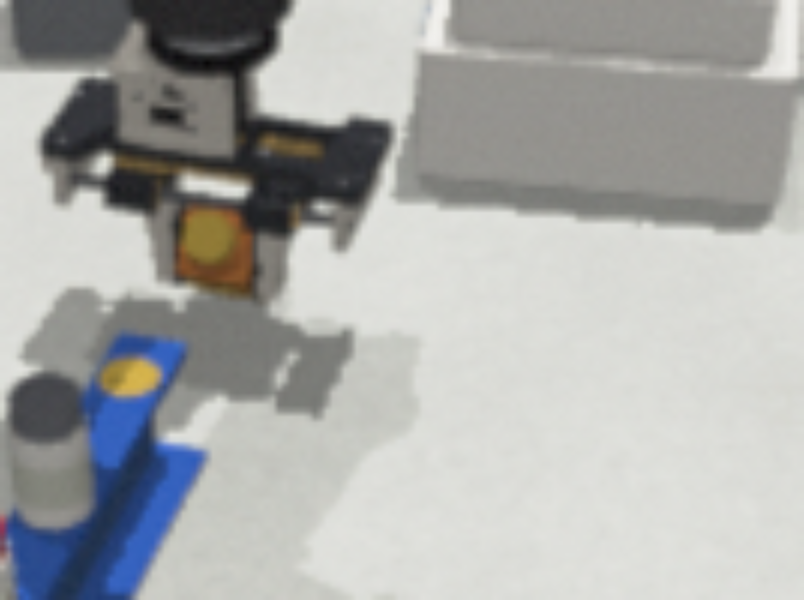

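Run:
```python
from fit import *
o=telemetry.get_obs(); G=o["tool_pos"]-[0,0,.159]; yaw=np.radians(84)
S={n:snapshot(n) for n in("top","side")}
def cost(S,M,s,t,off):
    a=np.array([np.cos(yaw)*np.cos(t),np.sin(yaw)*np.cos(t),np.sin(t)]); n=np.cross(a,[-np.sin(yaw),np.cos(yaw),0])
    m=ren(S,hulls(*(G-s*a+off*n),yaw,t)); return ((1-m)*M).sum()/M.sum()+.25*(m*(1-M)).sum()/M.sum()
for nm in S:
    r=nets.masks_of(S[nm],"bottle_yellow")
    print(nm,[(round(x["confidence"],2),int(x["region"].sum())) for x in r[:2]])
    if not r or nm=="top": continue
    M=r[0]["region"].astype(float)
    L=sorted((cost(S[nm],M,s/1000,np.radians(t),off/1000),s,t,off) for s in range(40,71,3) for t in range(0,91,5) for off in(-6,0,6))
    print([tuple(np.round(x,3)) for x in L[:10]])
    # yellow blob of cap: project candidates of the cap centre
    hsv=cv2.cvtColor(S[nm]["frame"],cv2.COLOR_RGB2HSV).astype(int); m=((hsv[...,0]>=22)&(hsv[...,0]<35)&(hsv[...,1]>120)).astype(np.uint8)
    k,lab,st,ce=cv2.connectedComponentsWithStats(m); print([(st[i].tolist(),ce[i].round(1).tolist()) for i in range(1,k) if st[i,4]>25])
    for s in(44,50,56,62):
        for t in(30,40,50,60):
            tt=np.radians(t); a=np.array([np.cos(yaw)*np.cos(tt),np.sin(yaw)*np.cos(tt),np.sin(tt)]); print(s,t,proj(S[nm],G+(.09-s/1000)*a)[0].round(1),proj(S[nm],G+(.066-s/1000)*a)[0].round(1))
```

```text
top []
side [(0.48, 128)]
[(np.float64(0.201), np.float64(64.0), np.float64(35.0), np.float64(6.0)), (np.float64(0.201), np.float64(67.0), np.float64(35.0), np.float64(6.0)), (np.float64(0.202), np.float64(61.0), np.float64(35.0), np.float64(6.0)), (np.float64(0.202), np.float64(70.0), np.float64(35.0), np.float64(6.0)), (np.float64(0.203), np.float64(58.0), np.float64(35.0), np.float64(6.0)), (np.float64(0.203), np.float64(55.0), np.float64(35.0), np.float64(6.0)), (np.float64(0.204), np.float64(52.0), np.float64(35.0), np.float64(6.0)), (np.float64(0.205), np.float64(70.0), np.float64(40.0), np.float64(6.0)), (np.float64(0.205), np.float64(61.0), np.float64(40.0), np.float64(6.0)), (np.float64(0.205), np.float64(64.0), np.float64(40.0), np.float64(6.0))]
[([270, 166, 9, 8, 49], [274.3, 169.4]), ([257, 190, 9, 5, 37], [261.2, 192.2]), ([228, 363, 5, 34, 84], [230.1, 379.8]), ([235, 363, 4, 34, 81], [236.4, 379.1]), ([189, 365, 8, 34, 100], [192.6, 381.9]), ([196, 365, 7, 34, 95], [199.0, 380.9]), ([202, 365, 7, 33, 89], [205.2, 381.0]), ([209, 364, 6, 34, 91], [211.4, 380.1]), ([215, 364, 6, 34, 85], [217.6, 380.5]), ([222, 364, 5, 33, 83], [223.9, 380.1])]
44 30 [272.5 173.8] [274.4 173.3]
44 40 [272.8 171.6] [274.6 172.3]
44 50 [273.3 169.3] [274.8 171.2]
44 60 [273.8 167.2] [275.1 170.2]
50 30 [273.  173.7] [274.9 173.2]
50 40 [273.3 171.7] [275.1 172.4]
50 50 [273.7 169.8] [275.2 171.7]
50 60 [274.1 168. ] [275.4 170.9]
56 30 [273.5 173.6] [275.4 173.1]
56 40 [273.7 171.9] [275.5 172.6]
56 50 [274.1 170.3] [275.6 172.1]
56 60 [274.5 168.7] [275.7 171.7]
62 30 [274.  173.5] [275.9 173. ]
62 40 [274.2 172.1] [275.9 172.8]
62 50 [274.4 170.7] [276.  172.6]
62 60 [274.8 169.5] [276.  172.4]
```

```bash
python3 -m creep '[[[0,0,0.01,0,0],[0,0,0.01,0,0],[0,0,0,0,0]]]'
python3 -m creep '[[[0,0,0.01,0,0],[0,0,0.01,0,0],[0,0,0,0,0]]]'
```

```text
clock: 16.97
tool_pos: [0.6135, -0.3496, 0.2067]
orientation: [180.0, 0.0, -95.9]
force: [0.7, 0.8, -1.7]
opening: 0.0458
gripper_force: 30.0
clock: 17.22
tool_pos: [0.6139, -0.3498, 0.2048]
orientation: [-180.0, -0.0, -95.9]
force: [-2.3, 2.6, 7.5]
opening: 0.046
gripper_force: 30.0
```

```bash
python3 -m creep '[[[0.01,0,0.004,0,0],[0.015,0,0.002,0,0],[0.02,0,0,0,0]]]'
python3 -m creep '[[[0.02,0,0,0,0],[0.02,0,0,0,0],[0.02,0,0,0,0]]]'
```

```text
clock: 17.47
tool_pos: [0.6142, -0.358, 0.2047]
orientation: [-179.8, -0.0, -95.8]
force: [2.1, 3.7, 9.6]
opening: 0.0456
gripper_force: 30.0
clock: 17.72
tool_pos: [0.6133, -0.3703, 0.2047]
orientation: [-179.7, -0.0, -95.8]
force: [1.8, 3.0, 8.1]
opening: 0.0461
gripper_force: 30.0
```

```bash
python3 -m creep '[[[0,0,-0.05,0,0],[0,0,-0.1,0,0],[0,0,-0.1,0,0]]]'
python3 - <<'E'
from h import *
s=snapshot("side"); t=snapshot("top")
for p in[(260.3,185.8),(271.3,187.5),(261.8,193)]: print("side",onz(s,p,.08).round(4))
# top view crop1 corner pixels (x3 zoom, origin 180,150): right end
for p in[(425,60),(423,112),(390,88),(52,38),(50,80),(90,59)]: print("top",onz(t,(180+p[0]/3,150+p[1]/3),.08).round(4))
im=cv2.resize(t["frame"][140:240,270:404],None,fx=3,fy=3,interpolation=cv2.INTER_CUBIC)
im2=cv2.resize(s["frame"][120:220,230:364],None,fx=3,fy=3,interpolation=cv2.INTER_CUBIC)
cv2.imwrite("pics/g6.png",np.hstack([im2,im])[:,:800,::-1])
E
```

```text
clock: 17.97
tool_pos: [0.611, -0.3706, 0.2518]
orientation: [179.9, 0.0, -95.9]
force: [0.9, -1.3, -0.9]
opening: 0.0457
gripper_force: 30.0
side [ 0.6407 -0.2301  0.08  ]
side [ 0.6023 -0.2275  0.08  ]
side [ 0.6264 -0.1932  0.08  ]
top [ 0.6583 -0.2328  0.08  ]
top [ 0.6026 -0.2294  0.08  ]
top [ 0.6286 -0.1953  0.08  ]
top [0.686  0.1616 0.08  ]
top [0.6407 0.163  0.08  ]
top [0.6629 0.1211 0.08  ]
```

View pics/g6.png

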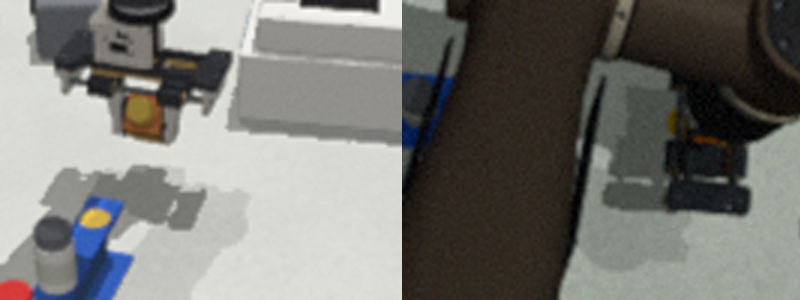

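```bash
python3 -m creep '[[[-0.04,0,-0.05,0,0],[-0.1,0,-0.04,0,0],[-0.12,0,0,0,0],[-0.12,0,0,0,0],[-0.1,0,0,0,0],[-0.05,0,0,0,0],[-0.03,0,0,0,0],[0,0,0,0,0]]]'
python3 d.py 0.6225 -0.2585 0.085 -96.2
```

```text
clock: 18.73
tool_pos: [0.6231, -0.2582, 0.2699]
orientation: [180.0, 0.0, -95.8]
force: [-0.3, -0.2, -1.9]
opening: 0.0461
gripper_force: 30.0
t 18.73 tcp [ 0.6231 -0.2582  0.2699] rpy [180.    0.  -95.8] J6 0 units x 0.002 y 0.003 z 0.130 spin 0.004 F [-0.3 -0.2 -1.9] open 0.0461
```

```bash
python3 -m creep '[[[0,0,0.04,0,0],[0,0,0.04,0,0],[0,0,0.03,0,0],[0,0,0.01,0,0]]]'
python3 -m creep '[[[0,0,0.02,0,0],[0,0,0.02,0,0],[0,0,0.01,0,0]]]'
python3 -m creep '[[[0,0,0.02,0,0],[0,0,0.02,0,0],[0,0,0.01,0,0]]]'
```

```text
clock: 19.07
tool_pos: [0.6222, -0.2601, 0.2438]
orientation: [179.8, 0.0, -96.0]
force: [-0.6, -0.9, -1.5]
opening: 0.0459
gripper_force: 30.0
clock: 19.32
tool_pos: [0.6229, -0.2597, 0.2353]
orientation: [180.0, 0.0, -95.9]
force: [0.2, 0.4, -2.6]
opening: 0.0457
gripper_force: 30.0
clock: 19.57
tool_pos: [0.6229, -0.2593, 0.2255]
orientation: [180.0, 0.0, -95.9]
force: [0.1, 0.9, -2.2]
opening: 0.0456
gripper_force: 30.0
```

```bash
python3 -m creep '[[[0,0,-0.03,0,0],[-0.015,0,0,0,0],[-0.015,0,0,0,0]]]'
python3 -m creep '[[[0,0,0.02,0,0],[0,0,0.02,0,0],[0,0,0.02,0,0]]]'
python3 -m creep '[[[0,0,0.02,0,0],[0,0,0.015,0,0],[0,0,0,0,0]]]'
```

```text
clock: 19.82
tool_pos: [0.624, -0.2546, 0.2333]
orientation: [-179.9, -0.1, -95.9]
force: [-0.8, -23.1, -5.4]
opening: 0.0457
gripper_force: 30.0
clock: 20.07
tool_pos: [0.6245, -0.2539, 0.2233]
orientation: [-179.8, -0.1, -95.8]
force: [-5.8, 1.4, 22.6]
opening: 0.0457
gripper_force: 30.0
clock: 20.32
tool_pos: [0.6256, -0.2552, 0.2163]
orientation: [-179.6, -0.2, -95.8]
force: [4.5, -16.0, 0.6]
opening: 0.0458
gripper_force: 30.0
```

```bash
python3 -m creep '[[[0.02,0,-0.03,0,0],[0.07,0,-0.03,0,0],[0.09,0,0,0,0],[0.09,0,0,0,0],[0.08,0,0,0,0],[0.05,0,0,0,0],[0,0,0.03,0,0],[0,0,0,0,0]]]'
python3 - <<'E'
from fit import *
o=telemetry.get_obs(); G=o["tool_pos"]-[0,0,.159]; yaw=np.radians(84); print(o["tool_pos"].round(4),o["force"].round(1))
S={n:snapshot(n) for n in("top","side")}; M={}
for nm in S:
    r=nets.masks_of(S[nm],"bottle_yellow"); print(nm,[(round(x["confidence"],2),int(x["region"].sum()),np.round(x["uv"],1).tolist()) for x in r[:2]])
    if r: M[nm]=r[0]["region"].astype(float)
M={k:v for k,v in M.items() if v.sum()>10}
# allow for the gripper hiding the bottle: only pixels of the mask outside the model, and light penalty for the rest
def cost(s,t,off):
    a=np.array([np.cos(yaw)*np.cos(t),np.sin(yaw)*np.cos(t),np.sin(t)]); n=np.cross(a,[-np.sin(yaw),np.cos(yaw),0]); c=0
    for k in M:
        m=ren(S[k],hulls(*(G-s*a+off*n),yaw,t)); w=.3 if k=="side" else .05
        c+=((1-m)*M[k]).sum()/M[k].sum()+w*(m*(1-M[k])).sum()/M[k].sum()
    return c
L=sorted((cost(s/1000,np.radians(t),off/1000),s,t,off) for s in range(38,66,4) for t in range(20,96,5) for off in(-5,0,5,10,15))
print([tuple(np.round(x,3).tolist()) for x in L[:8]])
for k in S:
    hsv=cv2.cvtColor(S[k]["frame"],cv2.COLOR_RGB2HSV).astype(int); m=((hsv[...,0]>=20)&(hsv[...,0]<35)&(hsv[...,1]>110)&(hsv[...,2]>60)).astype(np.uint8)
    c=proj(S[k],G)[0]; n_,lab,st,ce=cv2.connectedComponentsWithStats(m); print(k,c.round(1),[(st[i].tolist(),ce[i].round(1).tolist()) for i in range(1,n_) if st[i,4]>4 and np.hypot(*(ce[i]-c))<30])
E
```

```text
clock: 20.98
tool_pos: [0.6147, -0.3336, 0.2177]
orientation: [179.9, 0.0, -96.0]
force: [-0.8, 0.7, -3.0]
opening: 0.0458
gripper_force: 30.0
[ 0.6147 -0.3336  0.2177] [-0.8  0.7 -3. ]
top []
side [(0.53, 163, [276.9, 173.4]), (0.26, 48, [262.4, 193.2])]
[(0.175, 46.0, 40.0, 0.0), (0.175, 42.0, 30.0, 0.0), (0.176, 46.0, 30.0, 0.0), (0.176, 50.0, 40.0, 0.0), (0.177, 42.0, 40.0, 0.0), (0.177, 50.0, 30.0, 0.0), (0.178, 38.0, 40.0, 0.0), (0.178, 54.0, 40.0, 0.0)]
top [352.7 184.5] []
side [274.8 174.1] [([269, 165, 9, 8, 54], [273.1, 168.5]), ([270, 178, 11, 4, 24], [275.4, 179.4]), ([257, 190, 9, 6, 41], [261.0, 192.3])]
```

Run:
```python
from fit import *
o=telemetry.get_obs(); G=o["tool_pos"]-[0,0,.159]; yaw=np.radians(84); s=snapshot("side")
for t in range(30,91,10):
    T=np.radians(t); a=np.array([np.cos(yaw)*np.cos(T),np.sin(yaw)*np.cos(T),np.sin(T)]); n=np.cross(a,[-np.sin(yaw),np.cos(yaw),0])
    q=lambda A,N:proj(s,G+(A-.05)*a+N*n)[0]
    print(t,"capend",q(.09,0).round(1),"capmid",q(.082,0).round(1),"face s=66",q(.066,-.023).round(1),"s=50",q(.05,-.023).round(1),"33",q(.033,-.023).round(1),"20",q(.02,-.023).round(1),"0",q(0,-.023).round(1))
f=s["frame"][158:192,266:286]; 
print("\n".join(" ".join("%02x%02x%02x"%tuple(p) for p in r[3:14:2]) for r in f[::1]))
```

```text
30 capend [271.1 174.8] capmid [271.7 174.6] face s=66 [272.3 180.7] s=50 [273.6 180.3] 33 [274.9 179.8] 20 [276.  179.5] 0 [277.5 179. ]
40 capend [271.4 172.8] capmid [272. 173.] face s=66 [272.1 179.9] s=50 [273.3 180.3] 33 [274.5 180.7] 20 [275.5 180.9] 0 [276.9 181.4]
50 capend [271.8 170.8] capmid [272.3 171.5] face s=66 [271.9 178.9] s=50 [273.  180.1] 33 [274.1 181.3] 20 [274.9 182.2] 0 [276.1 183.5]
60 capend [272.3 169. ] capmid [272.7 170. ] face s=66 [271.9 177.8] s=50 [272.7 179.7] 33 [273.6 181.7] 20 [274.3 183.2] 0 [275.3 185.4]
70 capend [272.8 167.3] capmid [273.1 168.6] face s=66 [271.9 176.6] s=50 [272.5 179.2] 33 [273.2 181.8] 20 [273.7 183.9] 0 [274.5 186.9]
80 capend [273.4 165.8] capmid [273.6 167.4] face s=66 [272.  175.2] s=50 [272.4 178.4] 33 [272.8 181.8] 20 [273.2 184.3] 0 [273.7 188.1]
90 capend [274.1 164.5] capmid [274.1 166.5] face s=66 [272.2 173.9] s=50 [272.3 177.6] 33 [272.5 181.5] 20 [272.6 184.4] 0 [272.8 188.8]
433b2d 363127 292824 1e1e1d 1a1e20 222122
88816d 726954 585040 463c2d 3e3730 312f27
c7c6ba b6b1a1 a29c8b 8e8470 766a57 5d5543
dadcd4 e0e
[... 591 characters left out ...]
 6a4226 764a29 915b32 7a4f27
52371c 533922 58371f 6f4525 85512b 6c4525
5c4825 57421f 553e21 543a23 543417 50341b
7b714f 6b5a27 695528 5f4a26 584221 543b1e
ada792 6a592b 6e5d29 6e5e2b 6c5b29 69582b
d1d1c7 6e614c 64532b 6a5929 6e5d2a 6c5b28
d4d4cd 837f77 695e54 5e4e3a 645234 695a2e
c1c1bb 8c8c88 868581 716c67 655d54 5f5449
a8aaa4 767573 787a76 797a75 787875 777876
7f7f7a 767773 787974 787976 767774 787875
787875 777873 797976 777775 7a7a77 797975
6e758d 737675 797974 797975 787b76 787873
4270c3 676c77 7b7a75 757674 777774 797976
345fb9 656b75 787874 767775 797976 777874
3259ad 6c7071 777873 757571 767674 777873
345091 777a74 777874 777875 767772 7a7c77
414f73 797975 787875 767774 777673 767673
```

```bash
python3 -m creep '[[[0,0,0.025,0,0],[0,0,0.02,0,0],[-0.02,0,0.01,0,0],[-0.025,0,0.012,0,0],[-0.025,0,0.015,0,0],[-0.025,0,0.018,0,0]]]'
python3 -m creep '[[[-0.02,0,0.02,0,0],[-0.02,0,0.02,0,0],[-0.015,0,0.02,0,0],[-0.01,0,0.01,0,0],[0,0,0,0,0]]]'
```

```text
clock: 21.73
tool_pos: [0.6175, -0.3148, 0.2014]
orientation: [-180.0, -0.2, -95.8]
force: [-6.7, -2.5, 16.8]
opening: 0.0461
gripper_force: 30.0
clock: 22.15
tool_pos: [0.619, -0.3001, 0.187]
orientation: [-179.9, -0.0, -95.8]
force: [-3.7, 5.2, 12.6]
opening: 0.0459
gripper_force: 30.0
```

```bash
python3 -m creep '[[[0,0,0,0,0.5],[0,0,0,0,0.6],[0,0,0,0,0.85],[0,0,0,0,0.85],[0,0,-0.05,0,0.85],[0,0,-0.15,0,0.85],[0,0,-0.2,0,0.85],[0,0,-0.1,0,0.85]]]'
python3 - <<'E'
from fit import *
np.set_printoptions(precision=4,suppress=True)
S={n:snapshot(n) for n in("top","side")}
for n in S:
    r=nets.masks_of(S[n],"bottle_yellow"); print(n,[(round(x["confidence"],2),int(x["region"].sum())) for x in r[:2]])
    if not r: continue
    M=r[0]["region"].astype(float)
    for y0 in(84,70):
        x,f=fitb({n:S[n]},{n:M},(.613,-.345,.023,np.radians(y0)),fixz=.023); print(n,x[:2],np.degrees(x[3]),round(f,3), "s of G", (telemetry.get_obs()["tool_pos"][:2]-x[:2])@[np.cos(x[3]),np.sin(x[3])])
E
python3 d.py 0.619 -0.30 0.035 -96.2
```

```text
clock: 22.82
tool_pos: [0.6196, -0.3016, 0.2899]
orientation: [-179.8, -0.1, -95.9]
force: [0.8, 0.1, 1.0]
opening: 0.0742
gripper_force: 0.0
top [(0.48, 180)]
top [ 0.6146 -0.3355] 84.91922862556736 1.414 s of G 0.03446149838985047
top [ 0.6025 -0.3342] 74.3914540843374 1.404 s of G 0.0361548132060189
side [(0.85, 275)]
side [ 0.617  -0.3452] 91.95657698504694 0.276 s of G 0.043949729138424334
side [ 0.6171 -0.3453] 91.97194821883679 0.277 s of G 0.04399064921256958
t 23.02 tcp [ 0.6187 -0.3012  0.2865] rpy [-179.9    0.   -95.9] J6 4 units x -0.006 y -0.001 z 0.462 spin 0.003 F [ 0.  -0.8 -0.8] open 0.0746
```

Run:
```python
from fit import *
s=snapshot("side"); M=nets.masks_of(s,"bottle_yellow")[0]["region"].astype(float); o=telemetry.get_obs(); G=o["tool_pos"]; y=np.radians(84.1); l=np.array([np.cos(y),np.sin(y)])
def c(sv,lat,w):
    b=G[:2]-sv*l+lat*np.array([-l[1],l[0]]); m=ren(s,hulls(b[0],b[1],.023,y,0)); return (((1-m)*M).sum()+w*(m*(1-M)).sum())/M.sum()
for w in(.1,.3,1): 
    L=sorted((c(sv/1000,lat/1000,w),sv,lat) for sv in range(25,70,2) for lat in range(-8,9,2)); print(w,[tuple(np.round(x,3).tolist()) for x in L[:4]])
# cap blob
hsv=cv2.cvtColor(s["frame"],cv2.COLOR_RGB2HSV).astype(int); m=((hsv[...,0]>=20)&(hsv[...,0]<35)&(hsv[...,1]>110)&(hsv[...,2]>60)).astype(np.uint8)
n_,lab,st,ce=cv2.connectedComponentsWithStats(m); print([(st[i].tolist(),ce[i].round(1).tolist()) for i in range(1,n_) if 8<st[i,4]<200 and ce[i][1]<185])
for sv in(36,40,44,48,52): 
    p=np.r_[G[:2]+(.09-sv/1000)*l,.023]; print(sv,"cap end",proj(s,p)[0].round(1), "bottom",proj(s,p-[0,0,.015])[0].round(1),"top",proj(s,p+[0,0,.015])[0].round(1))
```

```text
0.1 [(0.046, 41.0, 2.0), (0.047, 43.0, 2.0), (0.049, 41.0, 0.0), (0.05, 39.0, 2.0)]
0.3 [(0.123, 41.0, 2.0), (0.123, 43.0, 2.0), (0.126, 45.0, 2.0), (0.127, 43.0, 0.0)]
1 [(0.391, 43.0, 2.0), (0.392, 45.0, 2.0), (0.393, 41.0, 2.0), (0.395, 43.0, 0.0)]
[([267, 178, 14, 15, 86], [274.5, 182.3])]
36 cap end [267.1 196.5] bottom [267.3 199.8] top [267.  193.1]
40 cap end [267.5 195.8] bottom [267.7 199.1] top [267.3 192.4]
44 cap end [267.9 195.1] bottom [268.1 198.4] top [267.7 191.7]
48 cap end [268.3 194.4] bottom [268.5 197.7] top [268.1 191. ]
52 cap end [268.6 193.7] bottom [268.8 197.1] top [268.5 190.3]
```

```bash
python3 -m creep '[[[-0.022,0,0.08,0,0.85],[0,0,0.12,0,0.85],[0,0,0.12,0,0.85],[0,0,0.1,0,0.85],[0,0,0.04,0,0.85],[0,0,0,0,0.6],[0,0,0,0,0],[0,0,0,0,0]]]'
python3 -m creep '[[[0,0,0,0,0],[0,0,0,0,0],[0,0,0,0,0],[0,0,-0.05,0,0],[0,0,-0.1,0,0],[0,0,-0.15,0,0],[0,0,-0.1,0,0],[0,0,-0.05,0,0]]]'
python3 -m creep '[[[-0.04,0,0,0,0],[-0.06,0,0,0,0],[-0.03,0,0.02,0,0],[0,0,0,0,0]]]'
python3 d.py 0.621 -0.2703 0.108 -96.2
```

```text
clock: 23.78
tool_pos: [0.6197, -0.297, 0.1941]
orientation: [-179.9, -0.0, -95.9]
force: [-0.4, -0.3, 1.9]
opening: 0.0598
gripper_force: 0.0
clock: 24.45
tool_pos: [0.6198, -0.297, 0.2872]
orientation: [-179.7, -0.1, -95.9]
force: [0.4, 0.2, -1.1]
opening: 0.0457
gripper_force: 30.0
clock: 24.78
tool_pos: [0.6213, -0.2688, 0.2765]
orientation: [179.8, 0.1, -95.8]
force: [-0.3, 0.4, -3.3]
opening: 0.0461
gripper_force: 30.0
t 24.78 tcp [ 0.6213 -0.2688  0.2765] rpy [ 1.798e+02  1.000e-01 -9.580e+01] J6 1 units x 0.007 y 0.001 z 0.048 spin 0.004 F [-0.3  0.4 -3.3] open 0.0461
```

```bash
python3 -m creep '[[[0.007,0,0.02,0,0],[0,0,0.015,0,0],[0,0,0.012,0,0],[0,0,0.012,0,0]]]'
python3 -m creep '[[[0.001,0,0.015,0,0],[0.001,0,0.015,0,0],[0.001,0,0.015,0,0],[0.001,0,0.015,0,0]]]'
python3 -m creep '[[[0.001,0,0.015,0,0],[0.001,0,0.015,0,0],[0.001,0,0.015,0,0],[0.001,0,0.015,0,0]]]'
python3 -m creep '[[[0.001,0,0.015,0,0],[0.001,0,0.015,0,0],[0.001,0,0.015,0,0],[0.001,0,0.015,0,0]]]'
```

```text
clock: 25.12
tool_pos: [0.6216, -0.2726, 0.2663]
orientation: [179.9, 0.0, -95.9]
force: [-0.2, 0.4, 0.3]
opening: 0.0456
gripper_force: 30.0
clock: 25.45
tool_pos: [0.6214, -0.2749, 0.2573]
orientation: [-179.9, -0.2, -95.9]
force: [-5.4, -7.7, 10.1]
opening: 0.0459
gripper_force: 30.0
clock: 25.78
tool_pos: [0.6212, -0.276, 0.2453]
orientation: [-179.9, -0.2, -95.9]
force: [-5.6, -6.0, 10.3]
opening: 0.0456
gripper_force: 30.0
clock: 26.12
tool_pos: [0.6213, -0.2761, 0.233]
orientation: [-179.9, -0.1, -95.9]
force: [-4.7, -2.1, 9.7]
opening: 0.0458
gripper_force: 30.0
```

```bash
python3 -m creep '[[[-0.003,0,0.013,0,0],[-0.003,0,0.013,0,0],[-0.003,0,0.013,0,0],[0,0,0.013,0,0]]]'
python3 -m creep '[[[0.01,0,-0.01,0,0],[0.03,0,-0.01,0,0],[0.06,0,0,0,0],[0.08,0,0,0,0],[0.08,0,0,0,0],[0.04,0,0,0,0],[0,0,0,0,0]]]'
cat > cols.py <<'E'
from fit import *
o=telemetry.get_obs(); G=o["tool_pos"]-[0,0,.159]; s=snapshot("side"); c=proj(s,G)[0]; print(G.round(4),"G px",c.round(1))
x0=int(round(c[0]))-1; h=cv2.cvtColor(s["frame"],cv2.COLOR_RGB2HSV)
for r in range(int(c[1])-14,int(c[1])+16): print(r," ".join("%02x%02x%02x"%tuple(p) for p in s["frame"][r,x0-4:x0+5:2]), h[r,x0])
E
python3 cols.py
```

```text
clock: 26.45
tool_pos: [0.6217, -0.2743, 0.2228]
orientation: [-179.9, -0.1, -95.9]
force: [-3.9, -2.4, 10.9]
opening: 0.0461
gripper_force: 30.0
clock: 27.03
tool_pos: [0.6147, -0.3354, 0.2243]
orientation: [180.0, -0.0, -96.1]
force: [-0.0, 0.8, -2.1]
opening: 0.0459
gripper_force: 30.0
[ 0.6147 -0.3354  0.0653] G px [274.8 172.3]
158 b4af9e a09a89 8b806b 786d59 5f5442 [ 20  59 139]
159 dedfd7 ddddd7 cccabd b5b1a1 a29b8b [ 26  19 204]
160 d0d1ca d6d5d0 d8d9d2 e2e2de dfe1da [ 34   8 217]
161 6b6b6a 8e8f8c acaea9 d1d3cc cbcec8 [ 42   7 174]
162 545857 4f5151 50504f 6b6c6b 7b7c7a [30  3 80]
163 8e908b 8e8f8c 6f6f6d 58595a 4b4d4d [ 30   5 111]
164 b9bbb6 dfdfda c5c6bf a5a6a3 848582 [ 34   9 198]
165 b7b2aa dcdad2 dbdcd6 e3e4e0 cdd0c9 [ 35   7 220]
166 a27d5d b9a38d bfb8ad d8d5cc c7c6bc [ 18  24 191]
167 8f6b36 917641 966e49 aa8266 a48973 [ 14 131 150]
168 8c7531 8b7632 8e7332 965d2f 92603b [ 21 165 142]
169 8f7937 907a37 8f7a37 90642e 8f572c [ 23 157 143]
170 8f7a36 907a36 8f7a37 806530 91572d [ 23 157 143]
171 8f7a37 8d7835 8e7a36 7a622c 8e582f [ 23 158 142]
172 8f7936 8f7937 8f7a38 735a2b 8a542d [ 23 155 143]
173 8e7836 907a37 887332 745828 854f2b [ 23 161 136]
174 8b7637 8a7434 79692e 754f26 84512c [ 24 158 121]
175 735b2c 77632d 6e5828 734625 7f5028 [ 21 162 110]
176 644021 6a4a25 694823 724827 83522c [ 16 170 105]
177 6f4427 684120 6c4526 7c4d2a 83512b [ 13 165 108]
178 6f4425 6c4528 724626 89552e 815129 [ 13 170 114]
179 543b1e 52361a 603f21 744724 754a28 [ 14 167  96]
180 6c5e38 5d4a24 58441f 553c1f 573d1c [ 19 165  88]
181 8f8770 675732 685529 625126 634e24 [ 21 154 104]
182 a6a7a1 6a6156 675b4c 65573c 66552c [ 17  67 103]
183 7d807b 747571 777874 716d68 655c4f [ 38   9 120]
184 737570 757771 767773 757672 757775 [ 38   9 119]
185 777774 757671 7a7977 777874 797976 [ 20   6 122]
186 6f7582 787875 757572 767672 777774 [ 30   7 117]
187 4c68a2 797a75 777773 757673 757674 [ 30   9 119]
```

```bash
python3 -m creep '[[[0,0,0.01,0,0],[0,0,0.01,0,0],[0,0,0.01,0,0],[0,0,0,0,0]]]'
python3 -m creep '[[[0,0,0.008,0,0],[0,0,0.008,0,0],[0,0,0,0,0]]]'
```

```text
clock: 27.42
tool_pos: [0.6154, -0.332, 0.2182]
orientation: [180.0, 0.0, -95.9]
force: [-0.1, 0.1, -2.5]
opening: 0.0458
gripper_force: 30.0
clock: 27.67
tool_pos: [0.6154, -0.3323, 0.2153]
orientation: [180.0, 0.0, -95.9]
force: [0.5, -0.5, -1.2]
opening: 0.0458
gripper_force: 30.0
```

```bash
python3 -m creep '[[[0,0,0.012,0,0],[0,0,0.008,0,0],[0,0,0,0,0]]]'
python3 -m creep '[[[0,0,0.01,0,0],[0,0,0,0,0]]]'
```

```text
clock: 27.92
tool_pos: [0.6155, -0.3326, 0.2114]
orientation: [180.0, 0.0, -95.9]
force: [-0.3, 0.3, -1.5]
opening: 0.0456
gripper_force: 30.0
clock: 28.08
tool_pos: [0.6155, -0.3326, 0.211]
orientation: [-180.0, -0.0, -95.9]
force: [-3.4, 1.8, 7.3]
opening: 0.0456
gripper_force: 30.0
```

```bash
python3 -m creep '[[[0.005,0,0.01,0,0],[0.01,0,0.006,0,0],[0.01,0,0.003,0,0]]]'
python3 -m creep '[[[0.015,0,0.002,0,0],[0.015,0,0,0,0],[0.015,0,0,0,0]]]'
```

```text
clock: 28.33
tool_pos: [0.6151, -0.3368, 0.2099]
orientation: [-179.9, -0.0, -95.8]
force: [-8.1, 10.5, 25.8]
opening: 0.0458
gripper_force: 30.0
clock: 28.58
tool_pos: [0.6141, -0.3456, 0.2083]
orientation: [-179.9, 0.0, -95.9]
force: [-5.1, 9.3, 14.0]
opening: 0.0456
gripper_force: 30.0
```

```bash
python3 cols.py | cut -c1-40
```

```text
[ 0.6141 -0.3456  0.0493] G px [275.7 17
160 a6a18e 8b806e 756c58 595140 473f31 [
161 e1e4de ceccc0 b8b4a3 a59f8f 8c846f [
162 d9dbd3 dddfda e3e4e0 e1e2de cecec1 [
163 90908e b2b3af d2d4cc d6d9d2 d1d4cd [
164 525354 4f504f 6b6b6b 90918e 9b9c99 [
165 8d8e8c 6b6b68 585a59 525252 424041 [
166 d6d5ca b1afa4 9b9b94 8f918e 62635f [
167 ada079 a0915e c6c1aa dedbcf a9a8a0 [
168 917b3b 8f7935 988452 c3ac87 b9aa99 [
169 8d7831 8d7734 8c7632 8f673c 936244 [
170 8e7835 8c7532 8e7937 8d6330 955b30 [
171 8c7834 8f7b37 8e7b37 82652f 995c2f [
172 8f7936 907937 8a7531 79612e 955b31 [
173 8b7635 8c7734 837031 7a5e2e 8f562c [
174 7e6c30 847234 78652e 815a2d 8a552b [
175 715b2b 725f29 785d2d 84512d 88532d [
176 724928 735128 7a4c29 82502c 895630 [
177 774b2a 754a29 794a27 87522c 87522c [
178 784a2a 734927 83512d 995f33 7d502b [
179 593a22 6a4221 84512c 905a30 673e20 [
180 563b1d 56391e 573621 603c1f 573a1c [
181 695427 634b25 583f20 573a22 553a1d [
182 73612c 73632d 715d2d 604a21 5f4a24 [
183 6e5d27 705f28 74632d 73622d 716129 [
184 644f2e 665329 6d5a28 6f5f29 726229 [
185 60534b 5d4b43 614e3c 65532e 6d5b2a [
186 767677 757370 6c6861 64574d 5c4c41 [
187 6b717c 7b7c78 787976 767773 747570 [
188 686d75 7a7975 7a7a75 787773 7c7c78 [
189 707375 777873 767672 7a7b76 797a75 [
```

```bash
python3 -m creep '[[[0.015,0,0.006,0,0],[0.015,0,0.004,0,0],[0.015,0,0.002,0,0]]]'
python3 -m creep '[[[0.015,0,0.004,0,0],[0.015,0,0.002,0,0],[0.015,0,0.002,0,0]]]'
python3 -m creep '[[[0.015,0,0.004,0,0],[0.015,0,0.002,0,0],[0.015,0,0.002,0,0]]]'
python3 cols.py | cut -c1-40
```

```text
clock: 28.88
tool_pos: [0.6132, -0.3548, 0.2054]
orientation: [-179.9, 0.0, -95.9]
force: [-3.2, 7.6, 11.7]
opening: 0.0459
gripper_force: 30.0
clock: 29.13
tool_pos: [0.6128, -0.3637, 0.2034]
orientation: [-179.9, 0.0, -95.9]
force: [-1.2, 7.7, 10.5]
opening: 0.0456
gripper_force: 30.0
clock: 29.38
tool_pos: [0.6123, -0.3727, 0.2019]
orientation: [-179.8, 0.0, -95.9]
force: [-0.2, 7.3, 10.0]
opening: 0.0456
gripper_force: 30.0
[ 0.6123 -0.3727  0.0429] G px [277.8 17
157 8d8572 726a55 585040 473e33 3b352a [
158 d3d0c3 bab6a5 a59f8e 8d826f 786e59 [
159 dfdfd8 e1e1de e1e3e0 d0cdc2 bcb6a8 [
160 b4b4af d2d3cd d2d5cf dddfd9 e3e3e0 [
161 525053 5e5e5f 828382 b5b8b3 cccfc9 [
162 554e3e 484238 494948 525353 555658 [
163 857236 746332 5f5435 595143 616260 [
164 8b7532 8a7433 8a7434 887441 a19991 [
165 8a7533 8d7737 8b7733 866d34 946445 [
166 867133 8a7734 887433 78622a 8d562e [
167 77652a 857131 7f6c2e 7a662f 935a2f [
168 7b6730 7f6c30 806e32 7b5d29 975c30 [
169 7e5c2d 7d672e 806a31 8d5c31 975b31 [
170 82522c 845e2f 81582d 8e562d 915b30 [
171 88532f 89542d 8e5831 915931 8f5930 [
172 8a5730 8c572f 965f35 9c6134 85512a [
173 6d4525 83502c 945e34 a06536 6e4525 [
174 55361b 58391b 643f22 7b4d29 5a381d [
175 573a22 573a23 56361d 59391e 573c1d [
176 604522 5d4125 593c21 55371d 5e4423 [
177 75602c 6e5629 68512a 5f4624 654d22 [
178 7e6b2e 7d6a2f 7c6a30 77612b 7d6a32 [
179 7c692f 7e6b30 7e6d33 7e6c31 7b6931 [
180 7b682f 7e6b30 7d692f 7e6b2f 7b672d [
181 77652d 7b682f 79672c 7e6c32 7c6a31 [
182 624726 6c5425 75612c 78652d 78642d [
183 5b4537 5c422c 5a3e26 644928 6a5327 [
184 6d6862 64584e 604f45 5b4337 5b402c [
185 797975 777774 787873 6a665e 65584e [
186 7a7a76 767673 7a7b77 7b7b78 7a7976 [
```

```bash
python3 -m creep '[[[0,0,-0.006,0,0.56],[0,0,0,0,0.58],[0,0,-0.01,0,0.62],[0,0,-0.02,0,0.7],[0,0,-0.05,0,0.85],[0,0,-0.1,0,0.85],[0,0,-0.15,0,0.85],[0,0,-0.15,0,0.85]]]'
python3 - <<'E'
from fit import *
np.set_printoptions(precision=4,suppress=True)
S={n:snapshot(n) for n in("top","side")}; o=telemetry.get_obs(); print(o["tool_pos"],o["opening"])
for n in S:
    r=nets.masks_of(S[n],"bottle_yellow"); print(n,[(round(x["confidence"],2),int(x["region"].sum())) for x in r[:2]])
    if not r or n=="top": continue
    M=r[0]["region"].astype(float)
    for t in(0,70,90):
        x,f=fitb({n:S[n]},{n:M},(.612,-.375,0,np.radians(84)),tilt=np.radians(t),fixz=0 if t>45 else .023); print(t,x[:2],np.degrees(x[3]),round(f,3))
E
```

```text
clock: 30.1
tool_pos: [0.6109, -0.3734, 0.298]
orientation: [179.9, 0.0, -95.9]
force: [1.4, -0.7, 0.4]
opening: 0.0737
gripper_force: 0.0
[ 0.6128 -0.3743  0.3045] 0.07439075141309702
top []
side [(0.6, 345)]
0 [ 0.6282 -0.4212] 110.55307328703756 0.213
70 [ 0.6123 -0.3838] 89.88259330662532 0.144
90 [ 0.6119 -0.3719] 89.14861253616318 0.057
```

```bash
python3 -m creep '[[[-0.01,0,0.06,0,0.85],[0,0,0.12,0,0.85],[0,0,0.12,0,0.85],[0,0,0.11,0,0.85],[0,0,0.05,0,0.85],[0,0,0.007,0,0.6],[0,0,0,0,0],[0,0,0,0,0]]]'
python3 -m creep '[[[0,0,0,0,0],[0,0,0,0,0],[0,0,0,0,0],[0,0,-0.05,0,0],[0,0,-0.1,0,0],[0,0,-0.15,0,0],[0,0,-0.15,0,0],[0,0,-0.08,0,0]]]'
python3 d.py 0.6295 -0.1933 0.14 -96.2
```

```text
clock: 30.97
tool_pos: [0.6119, -0.3716, 0.2043]
orientation: [-180.0, -0.0, -95.9]
force: [0.6, 0.6, 0.3]
opening: 0.0602
gripper_force: 0.0
clock: 31.63
tool_pos: [0.6118, -0.3718, 0.3145]
orientation: [-179.8, -0.1, -95.9]
force: [0.7, -0.6, -0.6]
opening: 0.0453
gripper_force: 30.0
t 31.63 tcp [ 0.6118 -0.3718  0.3145] rpy [-1.798e+02 -1.000e-01 -9.590e+01] J6 10 units x -0.897 y 0.004 z 0.078 spin 0.004 F [ 0.7 -0.6 -0.6] open 0.0453
```

```bash
python3 -m creep '[[[-0.08,0,0,0.004,0],[-0.15,0.001,0,0,0],[-0.17,0.001,0,0,0],[-0.17,0.001,0,0,0],[-0.15,0.001,0,0,0],[-0.11,0,0,0,0],[-0.067,0,0,0,0],[0,0,0,0,0]]]'
python3 d.py 0.6295 -0.1933 0.128 -96.2
python3 - <<'E'
from fit import *
np.set_printoptions(precision=4,suppress=True)
s=snapshot("side"); t=snapshot("top"); o=telemetry.get_obs(); z=o["tool_pos"][2]-.159-.045
for n,S in(("side",s),("top",t)):
    r=nets.masks_of(S,"bottle_yellow"); print(n,[(round(x["confidence"],2),int(x["region"].sum())) for x in r[:2]])
E
```

```text
clock: 32.3
tool_pos: [0.6304, -0.1905, 0.3106]
orientation: [-180.0, 0.0, -96.1]
force: [0.2, -0.7, -0.4]
opening: 0.0455
gripper_force: 30.0
t 32.30 tcp [ 0.6304 -0.1905  0.3106] rpy [-180.     0.   -96.1] J6 -6 units x 0.014 y 0.003 z 0.118 spin 0.001 F [ 0.2 -0.7 -0.4] open 0.0455
side [(0.62, 318), (0.56, 372)]
top []
```

```bash
python3 -m creep '[[[0.01,0.002,0.03,0,0],[0.004,0,0.04,0,0],[0,0,0.03,0,0],[0,0,0.01,0,0],[0,0,0,0,0]]]'
python3 -m creep '[[[0,0,0.006,0,0],[0,0,0.006,0,0],[0,0,0,0,0]]]'
```

```text
clock: 32.92
tool_pos: [0.629, -0.1961, 0.2862]
orientation: [179.9, -0.0, -96.3]
force: [0.2, 0.2, -2.7]
opening: 0.046
gripper_force: 30.0
clock: 33.17
tool_pos: [0.6295, -0.1957, 0.2852]
orientation: [-180.0, 0.0, -96.3]
force: [-0.7, -0.4, -2.5]
opening: 0.0459
gripper_force: 30.0
```

```bash
python3 -m creep '[[[-0.006,0,0.006,0,0],[-0.004,0,0.006,0,0],[0,0,0,0,0]]]'
python3 -m creep '[[[0,0,0.006,0,0],[0,0,0.004,0,0],[0,0,0,0,0]]]'
```

```text
clock: 33.42
tool_pos: [0.6296, -0.1946, 0.2851]
orientation: [-179.9, -0.1, -96.2]
force: [-4.1, -4.7, 8.2]
opening: 0.046
gripper_force: 30.0
clock: 33.67
tool_pos: [0.6295, -0.1947, 0.285]
orientation: [-179.9, -0.1, -96.2]
force: [-8.2, -2.8, 21.7]
opening: 0.0455
gripper_force: 30.0
```

```bash
python3 -m creep '[[[0,0,-0.008,0,0],[0,0,0,0,0.55],[0,0,0,0,0.65],[0,0,0,0,0.9],[0,0,-0.05,0,0.9],[0,0,-0.15,0,0.9],[0,0,-0.2,0,0.9],[0,0,-0.2,0,0.9]]]'
python3 - <<'E'
from fit import *
np.set_printoptions(precision=4,suppress=True)
S={n:snapshot(n) for n in("top","side")}; o=telemetry.get_obs(); print(o["tool_pos"],o["opening"],o["clock"])
for n in S:
    r=nets.masks_of(S[n],"bottle_yellow"); print(n,[(round(x["confidence"],2),int(x["region"].sum())) for x in r[:2]])
    if not r or n=="top": continue
    M=max(r[:2],key=lambda x:x["region"].sum())["region"].astype(float)
    x,f=fitb({n:S[n]},{n:M},(.6295,-.194,.08,np.radians(84)),tilt=np.pi/2,fixz=.08); print(x[:2],np.degrees(x[3]),round(f,3))
    for q in("spot_green","jar_a"): print(q,[(np.round(d["uv"],1).tolist(),round(d["confidence"],2)) for d in nets.find_in(S[n],q)[:2]])
    r=nets.masks_of(S[n],"bottle_green")[0]; x,f=fitb({n:S[n]},{n:r["region"].astype(float)},(.496,.194,.023,np.radians(222)),fixz=.023); print("green",x[:2],np.degrees(x[3]),f)
E
python3 d.py 0.4625 0.163 0.14 42
```

```text
clock: 34.33
tool_pos: [0.6294, -0.1936, 0.4034]
orientation: [179.9, -0.0, -96.3]
force: [1.1, 0.1, -0.4]
opening: 0.0779
gripper_force: 0.0
[ 0.6312 -0.1942  0.4113] 0.07858164327917158 34.4333
top [(0.42, 57)]
side [(0.8, 374)]
[ 0.6301 -0.1973] 98.29152791166999 0.194
spot_green [([236.3, 230.3], 0.7), ([220.7, 263.4], 0.45)]
jar_a [([247.7, 204.3], 0.82), ([237.0, 226.8], 0.68)]
green [0.4946 0.1972] 225.63621440241386 0.0794317184132812
t 34.68 tcp [ 0.6293 -0.1936  0.4013] rpy [179.9   0.  -96.3] J6 -6 units x -1.681 y 1.024 z 0.512 spin -1.536 F [-0.8 -0.1 -0.7] open 0.0788
```

```bash
python3 -m creep '[[[-0.1,0.06,0,0,0.85],[-0.16,0.098,0,0,0.85],[-0.16,0.098,0,0,0.85],[-0.16,0.098,0,0,0.85],[-0.16,0.098,0,0,0.85],[-0.16,0.098,0,0,0.85],[-0.16,0.098,0,0,0.85],[-0.16,0.098,0,0,0.85]]]'
python3 -m creep '[[[-0.16,0.098,0,0,0.85],[-0.16,0.098,0,0,0.85],[-0.14,0.082,0,0,0.85],[0,0,0.1,0.076,0.85],[0,0,0.12,0.076,0.85],[0,0,0.12,0.076,0.85],[0,0,0.12,0.076,0.85],[0,0,0.1,0.076,0.85]]]'
python3 -m creep '[[[0,0,0.05,0.076,0.85],[0,0,0,0,0.85]]]'
python3 d.py 0.4618 0.1625 0.035 -137.5
```

```text
clock: 35.35
tool_pos: [0.5067, 0.0664, 0.4014]
orientation: [179.9, -0.1, -96.3]
force: [1.2, 0.6, 0.1]
opening: 0.0744
gripper_force: 0.0
clock: 36.02
tool_pos: [0.4619, 0.1623, 0.288]
orientation: [180.0, -0.2, -130.8]
force: [-0.6, 0.0, -0.0]
opening: 0.0745
gripper_force: 0.0
clock: 36.18
tool_pos: [0.4616, 0.1618, 0.2771]
orientation: [180.0, -0.4, -137.6]
force: [-0.4, 0.8, 0.1]
opening: 0.0747
gripper_force: 0.0
t 36.18 tcp [0.4616 0.1618 0.2771] rpy [ 180.    -0.4 -137.6] J6 -90 units x -0.003 y 0.002 z 0.416 spin -0.002 F [-0.4  0.8  0.1] open 0.0747
```

```bash
python3 -m creep '[[[-0.003,0.002,0.06,0,0.85],[0,0,0.1,0,0.85],[0,0,0.12,0,0.85],[0,0,0.09,0,0.85],[0,0,0.04,0,0.85],[0,0,0.006,0,0.6],[0,0,0,0,0],[0,0,0,0,0]]]'
python3 -m creep '[[[0,0,0,0,0],[0,0,0,0,0],[0,0,0,0,0],[0,0,-0.06,0,0],[0,0,-0.12,0,0],[0,0,-0.15,-0.0765,0],[0,0,-0.1,-0.0765,0],[0,0,-0.03,-0.0765,0]]]'
python3 -m creep '[[[0,0,0,-0.0765,0],[0,0,0,-0.0765,0],[0,0,0,-0.0765,0],[0,0,0,0,0]]]'
python3 d.py 0.6724 0.2024 0.118 -96.2
```

```text
clock: 36.85
tool_pos: [0.4634, 0.1637, 0.1982]
orientation: [-180.0, 0.1, -137.2]
force: [0.9, -0.3, 0.7]
opening: 0.0599
gripper_force: 0.0
clock: 37.52
tool_pos: [0.4635, 0.1637, 0.2929]
orientation: [-179.9, 0.3, -116.3]
force: [0.4, 0.6, -1.9]
opening: 0.0459
gripper_force: 29.9
clock: 37.85
tool_pos: [0.4626, 0.1631, 0.2895]
orientation: [-180.0, 0.0, -95.7]
force: [0.1, 0.4, -2.1]
opening: 0.0455
gripper_force: 29.9
t 37.85 tcp [0.4626 0.1631 0.2895] rpy [-180.     0.   -95.7] J6 -48 units x -0.299 y -1.024 z 0.062 spin 0.006 F [ 0.1  0.4 -2.1] open 0.0455
```

```bash
python3 -m creep '[[[-0.06,-0.06,0,0.006,0],[-0.08,-0.12,0,0,0],[-0.08,-0.14,0,0,0],[-0.079,-0.16,0,0,0],[0,-0.18,0,0,0],[0,-0.16,0,0,0],[0,-0.12,0.02,0,0],[0,-0.084,0.03,0,0]]]'
python3 -m creep '[[[0,0,0.01,0,0],[0,0,0,0,0]]]'
python3 d.py 0.6724 0.2024 0.112 -96.2
```

```text
clock: 38.52
tool_pos: [0.6754, 0.1991, 0.2789]
orientation: [-180.0, 0.0, -96.8]
force: [-0.0, 0.2, -1.6]
opening: 0.0459
gripper_force: 29.9
clock: 38.68
tool_pos: [0.6731, 0.1989, 0.2753]
orientation: [179.9, -0.1, -96.8]
force: [-0.4, -0.4, -1.8]
opening: 0.0462
gripper_force: 29.9
t 38.68 tcp [0.6731 0.1989 0.2753] rpy [ 1.799e+02 -1.000e-01 -9.680e+01] J6 -39 units x -0.017 y 0.006 z 0.021 spin -0.007 F [-0.4 -0.4 -1.8] open 0.0462
```

```bash
python3 -m creep '[[[-0.012,0,0.02,-0.005,0],[0,0,0.015,0,0],[0,0,0.015,0,0],[0,0,0.015,0,0]]]'
python3 -m creep '[[[0,0,0.015,0,0],[0,0,0.015,0,0],[0,0,0.015,0,0],[0,0,0.015,0,0]]]'
python3 -m creep '[[[0,0,0.015,0,0],[0,0,0.015,0,0],[0,0,0.015,0,0],[0,0,0.015,0,0]]]'
python3 d.py 0.6724 0.2024 0.0638 -96.2
```

```text
clock: 39.02
tool_pos: [0.6731, 0.2034, 0.2665]
orientation: [-179.8, 0.1, -96.0]
force: [-4.5, 6.9, 11.5]
opening: 0.0455
gripper_force: 30.0
clock: 39.35
tool_pos: [0.6731, 0.2049, 0.2554]
orientation: [-179.7, 0.3, -96.0]
force: [-5.4, 11.5, 11.1]
opening: 0.0461
gripper_force: 30.0
clock: 39.68
tool_pos: [0.6731, 0.2048, 0.2432]
orientation: [-179.8, 0.3, -96.0]
force: [-4.9, 9.1, 8.7]
opening: 0.0459
gripper_force: 30.0
t 39.68 tcp [0.6731 0.2048 0.2432] rpy [-179.8    0.3  -96. ] J6 -39 units x 0.012 y 0.002 z 0.102 spin 0.002 F [-4.9  9.1  8.7] open 0.0459
```

```bash
python3 -m creep '[[[0.003,0,0.014,0,0],[0.003,0,0.014,0,0],[0.003,0,0.014,0,0],[0,0,0.014,0,0],[0,0,0.014,0,0],[0,0,0.014,0,0],[0,0,0.014,0,0]]]'
python3 -m creep '[[[-0.01,0,-0.01,0,0],[-0.03,0,-0.01,0,0],[-0.06,0,0,0,0],[-0.08,0,0,0,0],[-0.04,0,0.02,0,0],[-0.01,0,0.02,0,0],[0,0,0,0,0]]]'
python3 d.py 0.6770 0.2454 0.052 -96.2; python3 cols.py | cut -c1-40
```

```text
clock: 40.27
tool_pos: [0.6737, 0.202, 0.2238]
orientation: [-179.7, 0.2, -96.0]
force: [-0.6, 4.2, 9.6]
opening: 0.0459
gripper_force: 30.0
clock: 40.85
tool_pos: [0.6783, 0.248, 0.2189]
orientation: [-179.9, 0.0, -95.9]
force: [-5.9, 1.7, 15.3]
opening: 0.0459
gripper_force: 30.0
t 40.85 tcp [0.6783 0.248  0.2189] rpy [-179.9    0.   -95.9] J6 -41 units x 0.014 y 0.005 z 0.039 spin 0.003 F [-5.9  1.7 15.3] open 0.0459
[0.6783 0.248  0.0599] G px [199.5 305. 
291 2d2c2c 292629 2a2a29 2a2a2b 29282a [
292 2c2b2b 2b2a2c 2c2c2c 2a2a2b 292729 [
293 272825 282729 2b2a29 282829 282529 [
294 292829 272627 29292b 2a292b 252726 [
295 2c2c2e 2e2d2d 282627 252424 282626 [
296 2a2b2b 292c2b 29272a 282728 1e1d21 [
297 2d2c2c 2b2a2c 2a282b 29292a 2a282a [
298 2b292b 282629 2b2a2a 2b2a2e 28272a [
299 2c2c2c 292727 242529 282729 292729 [
300 2a282d 2a2a2b 2a2a2b 272627 29292a [
301 272826 262729 2c2b2c 292928 2a282c [
302 2a282c 2c2a2c 2a2a29 26242c 2d2b2c [
303 2b2c2e 28272a 2c282a 2b2a2b 292a2b [
304 282a2a 2a282c 2a292c 2c292c 262927 [
305 2a2c2b 2a282c 272528 292b2c 262526 [
306 292829 2b2a2c 29292a 262a29 27292a [
307 282829 272627 2d2c2c 282729 272627 [
308 272726 2c2b2b 2b2a2c 252226 282829 [
309 292728 272626 27282b 272728 262827 [
310 262828 2a272b 2b2b2b 222123 282928 [
311 2b2a2b 272729 242525 282728 282829 [
312 2b2929 252324 29292b 2c292c 2f2a2a [
313 312f2c 322e2b 36322e 383732 3e4138 [
314 393b2f 3a3e2f 394634 354c35 395a3b [
315 2f5535 34603b 30663d 32663b 31683c [
316 30673d 32693f 326a41 31693f 2d643c [
317 31673d 30673d 32673e 31663e 2e653c [
318 2e663b 31663d 30683d 32673d 2f653c [
319 30673d 2f663c 30683e 30673e 2f633c [
320 36653d 30663c 30683d 30673d 30653c [
```

```bash
python3 -m creep '[[[-0.01,0,0.006,0,0],[-0.012,0,0.004,0,0],[-0.015,0,0.003,0,0]]]'
python3 -m creep '[[[-0.015,0,0.005,0,0],[-0.015,0,0.005,0,0],[-0.015,0,0.005,0,0]]]'
python3 -m creep '[[[-0.015,0,0.006,0,0],[-0.015,0,0.006,0,0],[-0.015,0,0.006,0,0]]]'
python3 -m creep '[[[-0.015,0,0.005,0,0],[-0.015,0,0.005,0,0],[-0.015,0,0.005,0,0]]]'
python3 - <<'E'
from h import *
s=snapshot("side"); cv2.imwrite("pics/g7.png",cv2.resize(s["frame"][230:370,140:300],None,fx=4,fy=4)[...,::-1])
o=telemetry.get_obs(); print(o["tool_pos"])
E
```

```text
clock: 41.15
tool_pos: [0.679, 0.2529, 0.218]
orientation: [-179.9, -0.1, -96.0]
force: [-8.6, -6.9, 25.8]
opening: 0.0459
gripper_force: 30.0
clock: 41.4
tool_pos: [0.6799, 0.2626, 0.2151]
orientation: [-179.9, -0.0, -96.0]
force: [-9.2, -2.9, 24.7]
opening: 0.0457
gripper_force: 30.0
clock: 41.65
tool_pos: [0.6808, 0.272, 0.2108]
orientation: [-179.9, 0.0, -96.0]
force: [-8.8, -0.7, 19.0]
opening: 0.0457
gripper_force: 30.0
clock: 41.9
tool_pos: [0.6818, 0.2806, 0.2066]
orientation: [-179.9, -0.0, -96.0]
force: [-3.5, -2.7, 12.6]
opening: 0.0458
gripper_force: 30.0
[0.68186189 0.28108438 0.20622763]
```

View pics/g7.png

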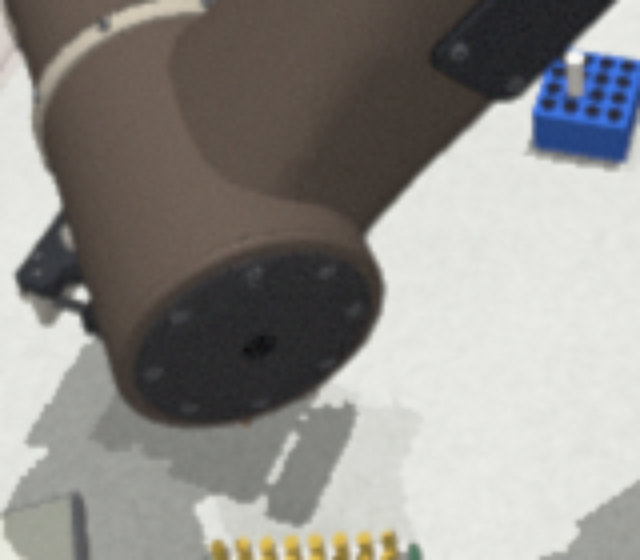

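```bash
python3 -m creep '[[[-0.012,0,0.005,0,0],[-0.01,0,0.004,0,0],[-0.005,0,0.003,0,0],[0,0,0,0,0]]]'
```

```text
clock: 42.28
tool_pos: [0.6825, 0.2859, 0.2034]
orientation: [-180.0, -0.1, -96.0]
force: [-3.0, -1.3, 10.9]
opening: 0.0459
gripper_force: 30.0
```

```bash
python3 -m creep '[[[0,0,-0.006,0,0.56],[0,0,0,0,0.58],[0,0,-0.01,0,0.62],[0,0,-0.02,0,0.7],[0,0,-0.06,0,0.85],[0,0,-0.15,0,0.85],[0,0,-0.2,0,0.85],[0,0.1,-0.15,0,0.85]]]'
python3 -m creep '[[[0,0.2,0,0,0.85],[0,0.2,0,0,0.85],[0,0.2,0,0,0.85],[0,0.2,0,0,0.85],[0,0.1,0,0,0.85]]]'
cat > seeg.py <<'E'
from fit import *
np.set_printoptions(precision=4,suppress=True)
S={n:snapshot(n) for n in("top","side")}; o=telemetry.get_obs(); print(o["tool_pos"],o["opening"],o["clock"])
M={}
for n in S:
    r=nets.masks_of(S[n],"bottle_green"); print(n,[(round(x["confidence"],2),int(x["region"].sum()),np.round(x["uv"],1).tolist()) for x in r[:2]])
    if not r: continue
    M[n]=r[0]["region"].astype(float)
    for t in(0,90):
        x,f=fitb({n:S[n]},{n:M[n]},(.681,.281,0,np.radians(264)),tilt=np.radians(t),fixz=0 if t>45 else .023); print(t,x[:2],np.degrees(x[3]),round(f,3))
E
python3 seeg.py; python3 d.py 0.6815 0.281 0.14 -96.2
```

```text
clock: 42.95
tool_pos: [0.6646, 0.2872, 0.3242]
orientation: [-179.8, 0.0, -96.1]
force: [0.6, 0.6, 2.1]
opening: 0.0743
gripper_force: 0.0
clock: 43.37
tool_pos: [0.48, 0.3062, 0.3226]
orientation: [180.0, 0.1, -96.1]
force: [-1.4, 0.7, -1.0]
opening: 0.0745
gripper_force: 0.0
[0.4806 0.3068 0.3232] 0.07450134906335207 43.4667
top [(0.51, 287, [162.9, 170.0])]
0 [0.6937 0.3145] 249.9236414797314 0.546
90 [0.6777 0.2763] 254.74644947216444 0.165
side [(0.56, 665, [196.8, 320.5])]
0 [0.6765 0.3   ] 287.0173159130018 0.277
90 [0.6811 0.2768] 278.0560278457963 0.121
t 43.57 tcp [0.4831 0.3071 0.3229] rpy [-1.799e+02  1.000e-01 -9.600e+01] J6 -58 units x 0.026 y -1.000 z 0.119 spin 0.002 F [-0.7 -0.4 -0.7] open 0.0745
```

```bash
python3 -m creep '[[[0.01,-0.1,0,0,0.85],[0.01,-0.18,0,0,0.85],[0.01,-0.2,0,0,0.85],[0.01,-0.2,0,0,0.85],[0.007,-0.18,0,0,0.85],[0,-0.1,0,0,0.85],[0,-0.04,0,0,0.85],[0,0,0,0,0.85]]]'
python3 d.py 0.6816 0.2769 0.052 -96.2
```

```text
clock: 44.23
tool_pos: [0.6837, 0.2748, 0.3198]
orientation: [180.0, -0.1, -96.2]
force: [-0.1, -0.9, -0.3]
opening: 0.0744
gripper_force: 0.0
t 44.23 tcp [0.6837 0.2748 0.3198] rpy [ 1.80e+02 -1.00e-01 -9.62e+01] J6 -43 units x -0.010 y 0.012 z 0.544 spin -0.001 F [-0.1 -0.9 -0.3] open 0.0744
```

```bash
python3 -m creep '[[[-0.01,0.01,0.06,0,0.85],[0,0,0.13,0,0.85],[0,0,0.15,0,0.85],[0,0,0.12,0,0.85],[0,0,0.06,0,0.85],[0,0,0.015,0,0.6],[0,0,0,0,0],[0,0,0,0,0]]]'
python3 -m creep '[[[0,0,0,0,0],[0,0,0,0,0],[0,0,0,0,0],[0,0,-0.05,0,0],[0,0,-0.1,0,0],[0,0,-0.15,0,0],[0,0,-0.15,0,0],[0,0,-0.08,0,0]]]'
python3 d.py 0.6635 0.1212 0.135 -96.2
```

```text
clock: 44.9
tool_pos: [0.6797, 0.2789, 0.2158]
orientation: [-179.9, 0.1, -96.0]
force: [0.6, 0.3, 0.3]
opening: 0.0599
gripper_force: 0.0
clock: 45.57
tool_pos: [0.6799, 0.2783, 0.3249]
orientation: [-179.8, 0.1, -96.1]
force: [1.4, 1.2, -0.6]
opening: 0.046
gripper_force: 30.0
t 45.57 tcp [0.6799 0.2783 0.3249] rpy [-1.798e+02  1.000e-01 -9.610e+01] J6 -44 units x 0.790 y -0.001 z 0.155 spin 0.001 F [ 1.4  1.2 -0.6] open 0.0460
```

```bash
python3 -m creep '[[[0.06,0,0,0,0],[0.13,0,0,0,0],[0.16,0,0,0,0],[0.16,0,0,0,0],[0.13,0,0,0,0],[0.09,0,0,0,0],[0.05,0,0.02,0,0],[0,0,0.03,0,0]]]'
python3 -m creep '[[[0,0,0.03,0,0],[0,0,0.02,0,0],[0,0,0,0,0],[0,0,0,0,0]]]'
python3 d.py 0.6635 0.1226 0.1368 -96.2
```

```text
clock: 46.23
tool_pos: [0.6628, 0.1211, 0.3107]
orientation: [-180.0, 0.0, -96.2]
force: [0.2, -0.1, -2.1]
opening: 0.0456
gripper_force: 30.0
clock: 46.57
tool_pos: [0.6629, 0.1242, 0.2994]
orientation: [179.9, -0.0, -96.0]
force: [0.2, 1.5, -1.7]
opening: 0.0457
gripper_force: 30.0
t 46.57 tcp [0.6629 0.1242 0.2994] rpy [179.9  -0.  -96. ] J6 -33 units x 0.007 y -0.004 z 0.018 spin 0.002 F [ 0.2  1.5 -1.7] open 0.0457
```

```bash
python3 -m creep '[[[0.007,-0.003,0.008,0.002,0],[0,0,0.008,0,0],[0,0,0,0,0]]]'
python3 -m creep '[[[0,0,0.008,0,0],[0,0,0,0,0]]]'
python3 -m creep '[[[0,0,0.006,0,0],[0,0,0,0,0]]]'
```

```text
clock: 46.82
tool_pos: [0.6633, 0.122, 0.2968]
orientation: [180.0, -0.0, -96.3]
force: [0.1, 0.3, -2.2]
opening: 0.0459
gripper_force: 30.0
clock: 46.98
tool_pos: [0.6634, 0.1219, 0.2962]
orientation: [-180.0, 0.0, -96.2]
force: [-2.3, 0.5, 1.9]
opening: 0.0461
gripper_force: 30.0
clock: 47.15
tool_pos: [0.6634, 0.1218, 0.2962]
orientation: [-179.9, 0.0, -96.2]
force: [-4.6, 0.5, 9.4]
opening: 0.0458
gripper_force: 30.0
```

```bash
python3 -m creep '[[[0,0,0.004,0,0],[0,0,-0.008,0,0],[0,0,0,0,0.55],[0,0,0,0,0.65],[0,0,0,0,0.9],[0,0,-0.05,0,0.9],[0,0,-0.15,0,0.9],[0,0,-0.2,0,0.9]]]'
python3 -m creep '[[[0,0.1,-0.1,0,0.9],[0,0.2,0,0,0.9],[0,0.2,0,0,0.9],[0,0.2,0,0,0.9],[0,0.2,0,0,0.9],[0,0.2,0,0,0.9],[0,0.1,0,0,0.9],[0,0,0,0,0.9]]]'
cat > fin.py <<'E'
from fit import *
np.set_printoptions(precision=4,suppress=True)
S={n:snapshot(n) for n in("top","side")}; o=telemetry.get_obs(); print(o["tool_pos"],o["clock"])
T={"bottle_yellow":(.6295,-.1933),"bottle_green":(.6635,.1212)}
for q in T:
    for n in S:
        for r in nets.masks_of(S[n],q)[:2]:
            M=r["region"].astype(float)
            for z in(.08,):
                x,f=fitb({n:S[n]},{n:M},(*T[q],.08,np.radians(84)),tilt=np.pi/2,fixz=z); print(q,n,round(r["confidence"],2),int(M.sum()),x[:2],"yaw",(np.degrees(x[3])+45)%90-45,"cost",round(f,3))
E
python3 fin.py
```

```text
clock: 47.82
tool_pos: [0.6627, 0.1215, 0.3729]
orientation: [179.7, -0.2, -96.3]
force: [0.3, 0.7, -0.5]
opening: 0.0752
gripper_force: 0.0
clock: 48.48
tool_pos: [0.4215, 0.1473, 0.3964]
orientation: [-179.9, 0.1, -96.2]
force: [-0.3, 0.1, -0.4]
opening: 0.0789
gripper_force: 0.0
[0.4243 0.1481 0.3964] 48.5833
bottle_yellow top 0.52 287 [ 0.6266 -0.1965] yaw -10.202977856990017 cost 0.127
bottle_yellow top 0.17 337 [ 0.4152 -0.0788] yaw -14.55505597251279 cost 1.758
bottle_yellow side 0.73 427 [ 0.6296 -0.1958] yaw 3.2549339764340175 cost 0.096
bottle_green top 0.85 312 [0.6601 0.119 ] yaw -11.76198858122551 cost 0.138
bottle_green side 0.89 629 [0.6616 0.1205] yaw -1.5682709705261573 cost 0.11
```

```bash
python3 -c "
from plant import workorder; print(workorder.close_job())"
```

```text
the job is handed in; nothing more can be done
None
```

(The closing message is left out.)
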